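Hold the beam balance at its index and set it back down

TASK

Take the lever of the laboratory balance by its black ball knob and use it to swing the beam up off its rest until the pointer stands at the index clip on the scale, and keep it there for at least five seconds without a break; the beam is top-heavy and falls away to either side unless you keep correcting. Then lower the beam gently back onto the rest it came from (sample jar down) and let go of the lever. Work the balance only by its lever, never let the beam bang on a rest, and do not touch the beam, move the index clip or shift the other things on the bench.

Things in the scene. Friction and masses are not known exactly. Their poses are not given: they have to be found in the camera images.
- balance: Bench beam balance, bolted down. Origin: centre of underside of its base plate (170 x 300 x 22 mm). Local z up, y along the level beam, x away from the lever side. Axle along local x at z = 140 mm. Column 22 x 36 mm; white scale plate on it at x = 0, 190 mm along y, z 265 to 320 mm. Beam (400 mm long) and pointer move at x = +35 mm, the lever at x = -80 mm, on the robot's side.
- axle (a point): Point on the axle axis, at local (0, 0, 140) mm of the balance.
- rocker (a joint): Tilt of beam and pointer about local +x, rad: 0 level, positive = pointer leaning to local -y. Rests stop it at -0.28 (jar down, the start) and +0.28. Inertia about the axle 0.0264 kg m2 nominal. Top-heavy: gravity topples it with 0.152 N m x sin(tilt); lever held still, it falls away with time constant about 0.7 s. Damping 0.004 N m s/rad, dry friction 0.0001 N m.
- pointer_tip (a point): Tip of the upright steel pointer, 175 mm above the axle in the beam's frame (local x = +35 mm); moves with the beam.
- index_mark (a point): Point of the pointer's path beside the dark steel index clip (10 x 30 mm, on the scale plate's top edge), 175 mm from the axle, local x = +35 mm. The pointer is on the index when pointer_tip meets this point. The clip is set within 0.1 rad of the scale's middle and stays put.
- index (a joint): Angle of the index clip about the axle, same sense as joint rocker: the beam tilt to be held.
- beam: Aluminium beam with all it carries; origin on the axle. Clamped at axle height: sample jar (64 mm wide, 80 high, 0.40 kg, unknown by 4 percent) at y = +170 mm, steel counterweight (66 mm wide, 0.40 kg) at y = -170 mm. Brass poise (42 mm wide, 24 high, 0.25 kg, unknown by 10 percent) on the pointer's stem 45 mm above the axle. With nominal masses it balances level.
- lever (a joint): Lever angle relative to the beam, rad, same sense as rocker; lever tilt in the world = rocker + lever. A torsion spring of 0.10 N m/rad (damping 0.008 N m s/rad) joins lever and beam: a lever more positive than the beam pushes the beam positive. 0 = relaxed, in line with the pointer. Range -1.3 to 1.3. Lever mass 30 g.
- knob (a point): Centre of the lever's black ball knob, 32 mm diameter, 120 mm from the axle on an 8 mm rod, at local x = -80 mm; stands about 260 mm above the bench. It swings in a circle about the axle; at lever tilt a it is at local y = -120 sin(a), z = 140 + 120 cos(a) mm.
- dropper: Bystander: amber dropper bottle, 38 mm wide, 75 mm high.
- beaker: Bystander: clear plastic beaker, 70 mm wide, 85 mm high.
- slide_box: Bystander: blue and white slide box, 90 x 130 x 30 mm.
- dish: Bystander: glass dish, 90 mm wide, 16 mm high.
- weight_set: Bystander: wooden block with four brass weights, 60 x 140 mm, 60 mm high.
- stock: Bystander: white plastic bottle, 70 mm wide, 150 mm high.

How it is judged:
By the outcome, as a careful person would: the job done as asked, in the order asked, and still so for the second after the job is handed in, with the robot touching nothing.
It also fails if it takes over 67 s, if anything falls off the work surface, if the arm or the gripper's body presses on something with over 40 N, if the wrist force passes 120 N, or if a joint passes its speed limit or range.

ROBOT

A 7-joint arm with a two-finger parallel gripper is mounted at the origin on the work surface. World frame = base frame: x ahead of the robot, y to its left, z up, the work surface at z = 0. Lengths are in m, angles in degrees, forces in N, time in s.
With the tool pointing down it reaches from about 0.425 to 0.875 m from the base axis. Payload 4.7 kg.
Tool frame: the origin (TCP) lies midway between the tips of the shut fingers; the grasp point (between the pads) lies 19 mm behind it; z points along the fingers, y is the direction in which the jaws open and shut (so a half turn about z gives the same grasp; the last joint's range is limited). The gripper opens to 87 mm and grips with 3 to 60 N. Pads are 19 mm wide; open, the fingers measure 117 mm over their backs; the gripper's body (75 mm by 190 mm) begins 51 mm behind the grasp point.
Start: joints at [-74.192, 18.392, -4.016, 83.108, 1.295, 78.541, -3.26], TCP at [0.168, 0.628, 0.223] pointing down, gripper open.
Joint ranges: [-163.93, 163.93], [-17.29, 119.83], [-79.2, 71.16], [3.27, 140.29], [-89.18, 269.18], [5.43, 117.66], [-154.24, 154.24]. Speed limits (degrees/s): [147.25, 147.25, 180, 180, 180, 180, 180].

INTERFACE

Orientations are given as [roll, pitch, yaw] about the fixed x, y, z axes, in that order (R = Rz(yaw) Ry(pitch) Rx(roll)).
In Python, from cell import env gives the robot as it stands.
- The arm moves only by the tool apply_moves, never from a script. Its argument "targets" is a list of rows, each a list of 2 entries, a list of its own where there are three numbers: the shift along the world's x, y, z in mm, then the turn, a rotation vector about the world's x, y, z in rad. A call has 1 to 8 rows; each row is the pose to reach, as a shift and turn from the pose commanded when the call began; what a row does not reach only later rows make up. A row lasts 1/10 s, in which the tool goes at most 50 mm and 8.59 degrees, less where a joint would pass 70% of its speed; a pose out of reach is approached as far as the arm can. A call with a gripper value outside its range is refused whole. "hand" is the finger opening in mm, from 0 to 87, set as the call begins (left out, the last holds). The fingers move at their own pace and stop on an object; "squeeze" is the grip in N (left out, the last holds). Time passes only in rows, so rows that repeat a pose let the fingers close. It gives the time, the measured TCP pose, the force and the opening at its end, in the units of the state.
- env.get_obs(): the state, without advancing time (a new reading comes with each control period).
- env.read_camera(name): name is "side" or "top"; returns a dict with "image" (480x640x3 uint8, red, green, blue), "camera_matrix" (3x3 intrinsics, pixels), "k1" (the pictures are not rectified: a ray, as slopes to the right and down, at radius r is drawn at 1 + k1 r^2 times it, then the intrinsics apply), "camera_from_world" (4x4, takes a point from world to camera coordinates). Camera axes: x right, y down, z forward; pixel columns grow to the right and rows downward; lengths in m; the calibration is good to about 2 mm. A picture is of the moment at which its call begins. There is no depth.
- env.sign_off(): hands the job in, once; it reports no verdict.
Trained networks look in a picture, given as the dict that the camera call returned (one of the last four; its "shot" number tells which), for a name from the list of things; names that differ only in an ending like _2 or _b are one class to them, and where a whole thing is asked for, a point or a joint stands for the part that bears it (a point fixed in the world has none). Each returns a list of dicts, best first, with "conf" (0 to 1); they miss things now and then, are a little off and sometimes report something else, mostly with a low value. They report only what shows in the picture. A call takes as long as a camera call.
- env.regions_of(picture, target): "region" (480x640 bool, what is visible of it) and "rect" ([left, top, right, bottom] in pixels, round what is visible of it).
The state is a dict: "time_s": time; "qpos": joint angles; "joint_velocities": joint speeds; "effort": joint torques, N m; "tool_pos": TCP position; "tool_rot": TCP orientation; "force": force on the tool from outside, world axes, zero at the start; "wrist_torque": the same for the moment, N m; "grip_width": finger opening in m.
Only numpy, scipy, OpenCV 4.12 (cv2) and the standard library are available. Lean on these libraries where they do the work, as an engineer would, in place of code of your own. Each camera call takes 0.05 s, during which the arm holds its last target. There are 200 camera calls.

## Working session

There is one attempt and no reset: what is moved stays moved. The work goes in short steps, Python scripts to look and compute and a tool call to move; the robot and the scene stay as the last step left them, time stands still between calls to the robot, and variables do not carry over. Pictures are saved under pics/ and viewed, about 8 in all and at most 12, crops included, and the job is handed in when it is done.

Besides the shell and the picture viewer there is one more tool, called after "Call:" as name(argument=value, ...), one argument or row to a line, values as JSON. apply_moves: Moves the arm, as the interface text tells. Its arguments: {"type":"object","properties":{"targets":{"type":"array","items":{"type":"array"}},"hand":{"type":"number"},"squeeze":{"type":"number"}},"required":["targets"]}

```bash
ls; mkdir -p pics; python3 - <<'E'
from cell import env
import cv2, numpy as np
o=env.get_obs(); print({k:np.round(v,3).tolist() for k,v in o.items()})
ims=[]
for n in("side","top"):
    p=env.read_camera(n); cv2.imwrite(f"pics/{n}0.png",p["image"][:,:,::-1])
    print(n,np.round(p["camera_matrix"],1).tolist(),p["k1"],np.round(p["camera_from_world"],3).tolist())
    for t in("balance","beam","knob","pointer_tip","index","lever"):
        r=env.regions_of(p,t)
        print(t,[(round(x["conf"],2),np.round(x["rect"]).tolist()) for x in r[:2]])
print(env.get_obs()["time_s"])
E
```

```text
pics
{'time_s': 0.0, 'qpos': [-74.191, 18.438, -4.015, 83.174, 1.295, 78.541, -3.258], 'joint_velocities': [0.073, -0.02, 0.011, -0.021, 0.052, -0.012, 0.076], 'effort': [0.001, -49.128, -0.403, -31.254, -0.064, 0.044, 0.0], 'tool_pos': [0.168, 0.627, 0.221], 'tool_rot': [-179.892, 0.006, 165.003], 'force': [0.587, -0.268, 0.341], 'wrist_torque': [-0.022, -0.029, 0.013], 'grip_width': 0.087}
side [[441.9, 0.0, 321.1], [0.0, 441.9, 233.2], [0.0, 0.0, 1.0]] -0.08532260373419312 [[-0.972, -0.235, -0.014, 0.522], [-0.165, 0.721, -0.673, 0.242], [0.169, -0.651, -0.74, 1.102], [0.0, 0.0, 0.0, 1.0]]
balance [(0.56, [228.0, 173.0, 335.0, 337.0]), (0.56, [298.0, 237.0, 318.0, 268.0])]
beam []
knob [(0.52, [297.0, 236.0, 318.0, 266.0])]
pointer_tip [(0.64, [224.0, 182.0, 308.0, 327.0])]
index [(0.61, [273.0, 191.0, 277.0, 201.0]), (0.45, [224.0, 179.0, 316.0, 325.0])]
lever [(0.58, [297.0, 236.0, 316.0, 263.0])]
top [[454.0, 0.0, 317.1], [0.0, 454.0, 237.1], [0.0, 0.0, 1.0]] -0.04347581323841134 [[-0.025, -1.0, -0.004, 0.007], [-0.982, 0.025, -0.187, 0.575], [0.187, -0.0, -0.982, 1.432], [0.0, 0.0, 0.0, 1.0]]
balance [(0.63, [253.0, 191.0, 378.0, 254.0]), (0.48, [431.0, 237.0, 455.0, 255.0])]
beam [(0.63, [252.0, 189.0, 383.0, 216.0])]
knob [(0.5, [294.0, 226.0, 317.0, 245.0])]
pointer_tip [(0.55, [255.0, 188.0, 382.0, 219.0])]
index [(0.25, [256.0, 186.0, 381.0, 253.0])]
lever [(0.51, [290.0, 228.0, 314.0, 246.0]), (0.17, [253.0, 188.0, 382.0, 244.0])]
0.7
```

```bash
python3 - <<'E'
import cv2
a=cv2.imread("pics/side0.png")[150:350,200:360]; b=cv2.imread("pics/top0.png")[170:270,235:395]
cv2.imwrite("pics/side0c.png",cv2.resize(a,None,fx=3,fy=3,interpolation=2)); cv2.imwrite("pics/top0c.png",cv2.resize(b,None,fx=5,fy=5,interpolation=2))
E
```

```text
(no output)
```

View pics/side0.png

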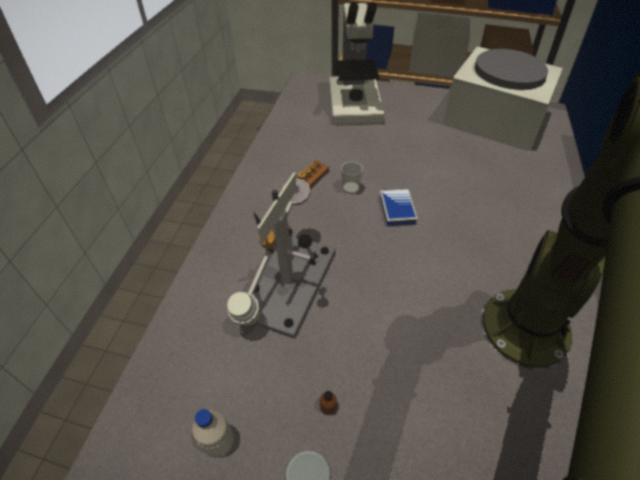

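View pics/top0.png

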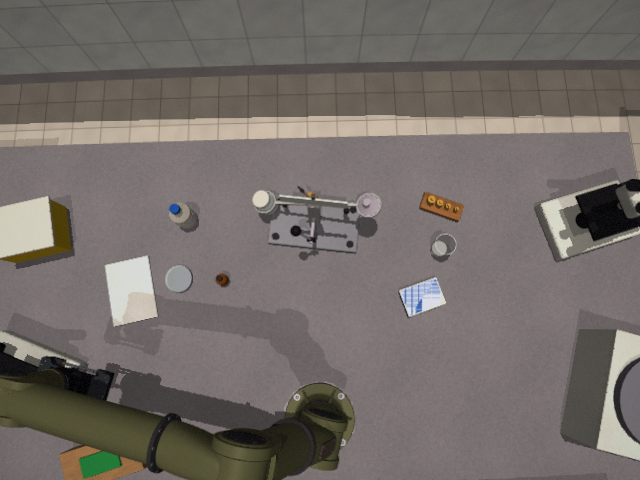

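View pics/side0c.png

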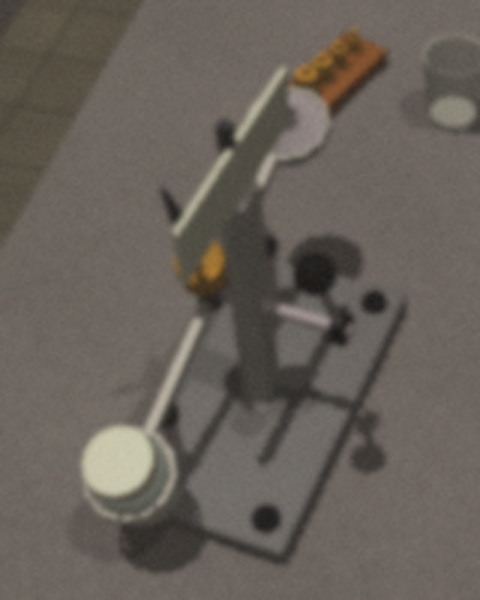

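View pics/top0c.png

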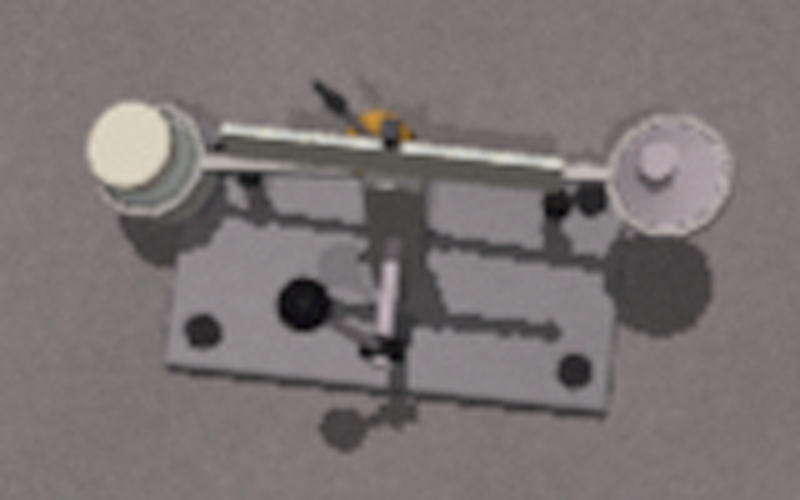

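Side view: balance with its jar lid at about (240,307), knob (305,241), clip (275,194), pointer tip (255,214). Top view: jar is at left (262,200), knob (296,231), clip (313,197), pointer tip (298,187). A tool-down grasp with the jaws along the beam keeps the gripper's wide body clear of the scale plate. Next I fit the balance pose.

```bash
cat > h.py <<'E'
import numpy as np, cv2
from scipy.optimize import least_squares
def proj(p,X):
    X=np.atleast_2d(X); T=np.asarray(p["camera_from_world"]); c=X@T[:3,:3].T+T[:3,3]
    s=c[:,:2]/c[:,2:]; s=s*(1+p["k1"]*(s**2).sum(1,keepdims=True)); K=np.asarray(p["camera_matrix"])
    return s*[K[0,0],K[1,1]]+K[:2,2]
def world(b,L):  # b=x,y,yaw ; L local (m)
    L=np.atleast_2d(L); c,s=np.cos(b[2]),np.sin(b[2])
    return np.c_[b[0]+c*L[:,0]-s*L[:,1], b[1]+s*L[:,0]+c*L[:,1], L[:,2]]
def arm(x,r,a,y0=0): # point at height r, lateral y0 in the frame tilted a
    return [x,-r*np.sin(a)+y0*np.cos(a),.14+r*np.cos(a)+y0*np.sin(a)]
E
python3 - <<'E'
from h import *; from cell import env
import pickle
cams={n:env.read_camera(n) for n in("side","top")}
pickle.dump(cams,open("cams.pkl","wb"))
# local pts: base corners front (-y,+y), scale ends (+y,-y)
L=np.array([[-.085,-.15,.022],[-.085,.15,.022],[0,.095,.32],[0,-.095,.32]])
px={"top":[(356.4,252),(268.2,243),(279,195),(347.6,202)],"side":[(335,250),(295,334.5),(258.3,227.7),(295.7,172.7)]}
kn={"top":(295.8,230.8),"side":(304.7,241)}; tip={"top":(298.2,186.6),"side":(255.3,214)}; clip={"top":(313,196.6),"side":(275.3,194.3)}
def f(v):
    r=[]
    for n in cams:
        r.append(proj(cams[n],world(v[:3],L))-px[n])
        r.append(proj(cams[n],world(v[:3],arm(-.08,.12,v[3])))-kn[n])
        r.append(proj(cams[n],world(v[:3],arm(.035,.175,v[4])))-tip[n])
        r.append(proj(cams[n],world(v[:3],arm(0,v[6],v[5])))-clip[n])
    return np.concatenate(r).ravel()
s=least_squares(f,[.5,0,-.08,-.4,-.28,0,.19],loss="soft_l1"); print(np.round(s.x,4)); print(np.round(s.fun.reshape(-1,2),1).tolist())
print("knob",world(s.x[:3],arm(-.08,.12,s.x[3])),"tcp now",env.get_obs()["tool_pos"])
for n in cams:
    for y in(.17,-.17): print(n,y,proj(cams[n],world(s.x[:3],arm(.035,.04,-.28,y))))
E
```

```text
[ 6.305e-01  1.000e-04 -1.277e-01 -3.573e-01 -2.778e-01 -1.670e-02
  1.956e-01]
[[0.6, -2.4], [-0.7, 0.7], [0.1, 0.3], [-1.0, -0.6], [0.5, 0.5], [-1.1, -1.2], [1.1, -0.2], [0.4, -0.0], [-0.9, -0.1], [-0.1, 0.4], [0.7, 0.2], [0.4, 0.0], [-0.5, -0.6], [-0.7, 0.5]]
knob [[0.55652597 0.05188966 0.25242196]] tcp now [0.16827503 0.62786877 0.22259742]
side 0.17 [[239.30349708 303.84871474]]
side -0.17 [[293.10917685 183.9498873 ]]
top 0.17 [[260.47031918 198.83981858]]
top -0.17 [[366.77762786 201.113186  ]]
```

Call:
apply_moves(
  hand=75,
  squeeze=12,
  targets=[
    [[15,-20,30],[0,0,0.02]],
    [[35,-45,65],[0,0,0.05]],
    [[60,-75,95],[0,0,0.08]],
    [[85,-110,125],[0,0,0.11]],
    [[110,-145,150],[0,0,0.134]],
    [[135,-180,170],[0,0,0.134]],
    [[160,-215,185],[0,0,0.134]],
    [[185,-250,195],[0,0,0.134]],
  ],
)

```text
time_s: 1.6
tool_pos: [0.3543, 0.3764, 0.4194]
tool_rot: [179.9, 0.1, 172.7]
force: [0.9, 0.3, -0.8]
grip_width: 0.0745
```

Call:
apply_moves(
  targets=[
    [[25,-35,0],[0,0,0]],
    [[50,-70,0],[0,0,0]],
    [[75,-105,0],[0,0,0]],
    [[100,-140,0],[0,0,0]],
    [[125,-175,0],[0,0,0]],
    [[150,-210,0],[0,0,0]],
    [[175,-245,0],[0,0,0]],
    [[190,-270,0],[0,0,0]],
  ],
)

```text
time_s: 2.4
tool_pos: [0.5446, 0.1045, 0.4177]
tool_rot: [-180.0, 0.1, 172.5]
force: [-0.0, -0.3, 0.1]
grip_width: 0.0745
```

Call:
apply_moves(
  targets=[
    [[5,-5,0],[-0.11,0.014,0]],
    [[10,-10,-10],[-0.22,0.028,0]],
    [[14,-15,-30],[-0.32,0.04,0]],
    [[16,-18,-55],[-0.354,0.045,0]],
    [[16,-18,-72],[-0.354,0.045,0]],
    [[16,-18,-72],[-0.354,0.045,0]],
  ],
)

```text
time_s: 3.0
tool_pos: [0.5582, 0.0903, 0.3428]
tool_rot: [-159.4, -0.2, 172.7]
force: [-0.6, -0.1, 0.1]
grip_width: 0.0749
```

```bash
python3 - <<'E'
from h import *; from cell import env
o=env.get_obs(); print(o["tool_pos"],o["tool_rot"])
ims=[]
for n,(r0,r1,c0,c1) in(("side",(140,340,195,395)),("top",(150,270,235,395))):
    p=env.read_camera(n); im=p["image"][:,:,::-1].copy(); cv2.imwrite(f"pics/{n}1.png",im)
    ims.append(cv2.resize(im[r0:r1,c0:c1],(400*(c1-c0)//(r1-r0)*1,400) if n=="side" else (400,300),interpolation=2))
ims[1]=cv2.copyMakeBorder(ims[1],0,100,0,0,cv2.BORDER_CONSTANT)
cv2.imwrite("pics/c1.png",np.hstack(ims))
E
```

```text
[0.55816108 0.09029199 0.34282922] [-159.41451735   -0.23264247  172.74335162]
```

View pics/c1.png

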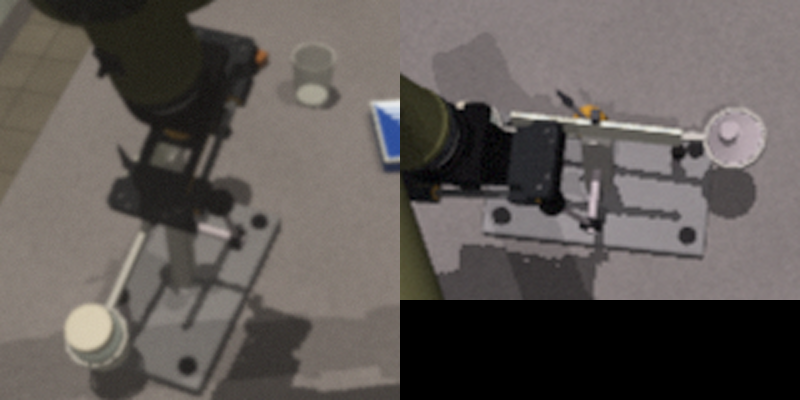

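Call:
apply_moves(
  targets=[
    [[0,-8,-20],[0,0,0]],
    [[-1,-16,-40],[0,0,0]],
    [[-2,-24,-60],[0,0,0]],
    [[-3,-31,-80],[0,0,0]],
    [[-3,-37,-95],[0,0,0]],
    [[-4,-41,-105],[0,0,0]],
    [[-4,-43,-110],[0,0,0]],
    [[-4,-43,-110],[0,0,0]],
  ],
)

```text
time_s: 3.9
tool_pos: [0.5555, 0.0466, 0.2361]
tool_rot: [-159.6, 0.1, 172.7]
force: [-0.5, 0.1, 0.3]
grip_width: 0.0752
```

```bash
python3 - <<'E'
from h import *; from cell import env
o=env.get_obs(); print(o["tool_pos"],o["tool_rot"],o["force"])
ims=[]
for n,(r0,r1,c0,c1) in(("side",(140,340,195,395)),("top",(170,260,255,375))):
    p=env.read_camera(n); im=p["image"][:,:,::-1].copy(); cv2.imwrite(f"pics/{n}2.png",im)
    ims.append(cv2.resize(im[r0:r1,c0:c1],(400,400) if n=="side" else (400,300),interpolation=2))
ims[1]=cv2.copyMakeBorder(ims[1],0,100,0,0,cv2.BORDER_CONSTANT)
cv2.imwrite("pics/c2.png",np.hstack(ims))
E
```

```text
[0.55545483 0.04658435 0.23608389] [-1.59580762e+02  6.34879843e-02  1.72650316e+02] [-0.52089076  0.13355177  0.29048922]
```

View pics/c2.png

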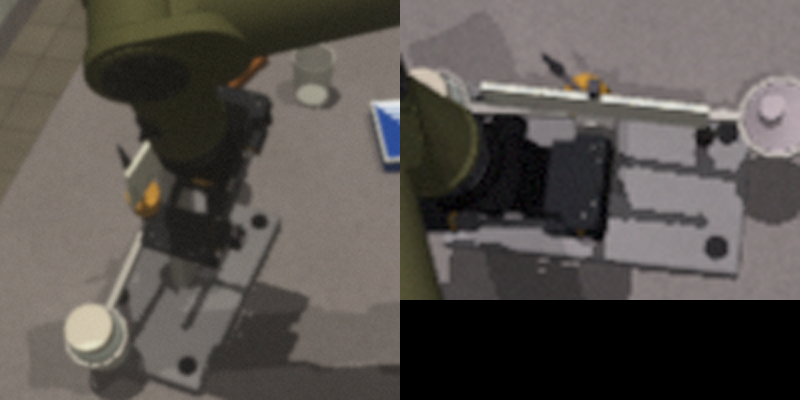

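Call:
apply_moves(
  hand=25,
  squeeze=12,
  targets=[
    [[0,0,0],[0,0,0]],
    [[0,0,0],[0,0,0]],
    [[0,0,0],[0,0,0]],
    [[0,0,0],[0,0,0]],
    [[0,0,0],[0,0,0]],
    [[0,0,0],[0,0,0]],
  ],
)

```text
time_s: 4.6
tool_pos: [0.5553, 0.0469, 0.2356]
tool_rot: [-159.6, 0.0, 172.7]
force: [0.0, 0.2, 0.7]
grip_width: 0.0355
```

Call:
apply_moves(
  targets=[
    [[0,0,0],[0,0,0]],
    [[0,0,0],[0,0,0]],
    [[0,0,0],[0,0,0]],
  ],
)

```text
time_s: 4.9
tool_pos: [0.5552, 0.0469, 0.2356]
tool_rot: [-159.6, 0.0, 172.7]
force: [-0.6, -0.2, -0.5]
grip_width: 0.0308
```

```bash
python3 - <<'E'
from h import *; from cell import env
import pickle
cams=pickle.load(open("cams.pkl","rb"))
ims=[]
for n,(r0,r1,c0,c1) in(("side",(165,235,245,305)),("top",(176,216,274,354))):
    im=cv2.resize(cams[n]["image"][r0:r1,c0:c1,::-1].copy(),None,fx=8 if n=="side" else 5,fy=8 if n=="side" else 5,interpolation=2 )
    ims.append(im if n=="side" else cv2.resize(cams[n]["image"][r0:r1,c0:c1,::-1].copy(),(800,400),interpolation=2))
cv2.imwrite("pics/tz.png",ims[1]); cv2.imwrite("pics/sz.png",ims[0])
# lid blob
for n in cams:
    im=cams[n]["image"]; hsv=cv2.cvtColor(im,cv2.COLOR_RGB2HSV)
    for y,x in((307,240),) if n=="side" else ((200,262),(203,368)):
        print(n,y,x,im[y,x],hsv[y,x], im[y-25:y+26:5,x].min(1).tolist(), im[y,x-25:x+26:5].min(1).tolist())
E
```

```text
side 307 240 [200 198 174] [ 28  33 200] [96, 98, 150, 175, 177, 174, 175, 79, 97, 62, 60] [95, 97, 99, 170, 171, 174, 174, 93, 93, 59, 98]
top 200 262 [219 211 194] [ 20  29 219] [114, 114, 117, 155, 192, 194, 195, 106, 67, 81, 115] [122, 119, 118, 151, 190, 194, 190, 126, 99, 82, 81]
top 203 368 [184 169 174] [170  21 184] [116, 120, 120, 142, 149, 169, 141, 148, 71, 66, 69] [142, 150, 158, 140, 137, 169, 157, 158, 116, 118, 117]
```

View pics/tz.png

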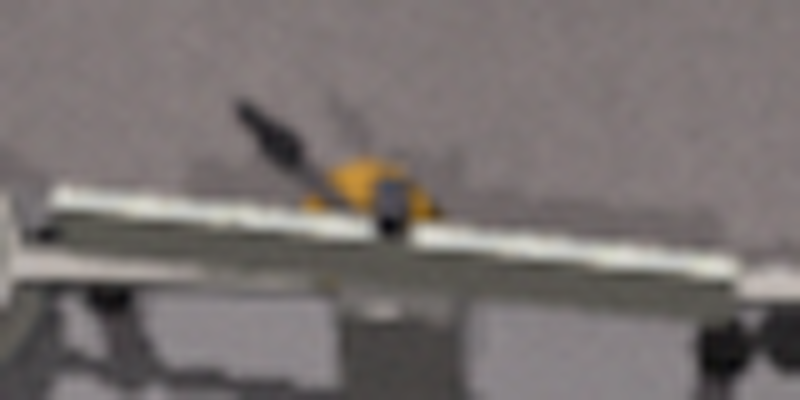

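View pics/sz.png

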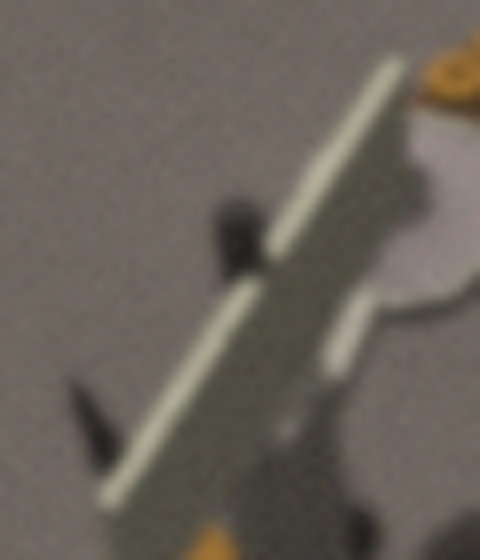

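```bash
cat >> h.py <<'E'
def lid(p,guess,thr=140):
    im=cv2.GaussianBlur(p["image"],(3,3),0).min(2).astype(float); y,x=np.mgrid[:480,:640]
    m=(np.hypot(x-guess[0],y-guess[1])<30)&(im>thr)
    n,l,s,c=cv2.connectedComponentsWithStats(m.astype(np.uint8)); 
    k=[i for i in range(1,n) if 60<s[i,4]<700]
    if not k: return None
    i=min(k,key=lambda i:np.hypot(*(c[i]-guess))); return c[i],s[i,4]
E
python3 - <<'E'
from h import *; from cell import env
import pickle,json
cams=pickle.load(open("cams.pkl","rb"))
T=lambda u,v:(274+(u+.5)/10-.5,176+(v+.5)/10-.5); S=lambda u,v:(245+(u+.5)/8-.5,165+(v+.5)/8-.5)
L=np.array([[-.085,-.15,.022],[-.085,.15,.022],[0,.095,.32],[0,-.095,.32]])
px={"top":[(356.4,252),(268.2,243),T(52,197),T(738,266)],"side":[(335,250),(295,334.5),S(106,497),S(396,62)]}
kn={"top":(295.8,230.8),"side":(304.7,241)}; tip={"top":T(242,105),"side":S(75,383)}; clip={"top":T(391,230),"side":S(258,272)}
W=np.array([.4,.4,1,1])[:,None]
def f(v,rt=False):
    r=[]
    for i,n in enumerate(cams):
        o=v[5+2*i:7+2*i]  # camera pixel offset (calibration error)
        r.append(W*(proj(cams[n],world(v[:3],L))+o-px[n]))
        r.append(.5*(proj(cams[n],world(v[:3],arm(-.08,.12,v[3])))+o-kn[n]))
        r.append(proj(cams[n],world(v[:3],arm(.035,.175,-.28)))+o-tip[n])
        r.append(proj(cams[n],world(v[:3],[0,-.18*np.tan(v[4]),.32]))+o-clip[n])
    if rt: return r
    return np.r_[np.concatenate(r).ravel(),v[5:]*.5]
s=least_squares(f,[.63,0,-.128,-.36,0,0,0,0,0],loss="soft_l1"); print(np.round(s.x,4)); print([np.round(a,1).tolist() for a in f(s.x,1)])
b=s.x[:3]; off={n:s.x[5+2*i:7+2*i] for i,n in enumerate(cams)}
p=cams["side"]; pts=[]
print("lid ref",lid(p,(240,305)), lid(cams["top"],(260,199)))
g=lid(p,(240,305))[0]
h=least_squares(lambda h:(proj(p,world(b,arm(.035,h[0],-.28,.17)))+off["side"]-g).ravel(),[.04]).x; print("lid h",h,proj(p,world(b,arm(.035,h[0],-.28,.17)))+off["side"])
for n in cams:
  for t in(-.28,0,.1): print(n,t,"tip",proj(cams[n],world(b,arm(.035,.175,t)))+off[n],"lid",proj(cams[n],world(b,arm(.035,h[0],t,.17)))+off[n])
q=env.read_camera("side"); print("lid now",lid(q,(240,305)))
pickle.dump(dict(b=b,off=off,h=h[0],idx=s.x[4],ref=g),open("bal.pkl","wb"))
E
```

```text
[ 0.6317 -0.001  -0.1293 -0.3575 -0.0112 -0.0659 -0.0137 -0.5635  0.3348]
[[[0.1, -1.1], [-0.5, 0.1], [0.1, 0.9], [0.3, -0.5]], [[0.0, 0.1]], [[-0.2, 0.0]], [[-0.0, -0.0]], [[0.0, 0.0], [-0.5, -0.1], [0.0, -0.0], [0.8, 0.0]], [[0.1, -0.0]], [[-0.4, -0.1]], [[-0.0, 0.1]]]
lid ref (array([239.67727273, 301.71590909]), np.int32(440)) (array([260.09482759, 198.06896552]), np.int32(232))
lid h [0.04348748] [[238.42153003 302.82919829]]
side -0.28 tip [[253.74203584 212.48135716]] lid [[238.42153003 302.82919829]]
side 0 tip [[263.18134033 195.91586502]] lid [[236.1619948  288.75645652]]
side 0.1 tip [[266.63221166 191.2381254 ]] lid [[236.07153869 282.52884723]]
top -0.28 tip [[297.3748498  185.95165929]] lid [[259.83345503 198.41955749]]
top 0 tip [[314.7341499  186.94816483]] lid [[259.56527311 194.25399515]]
top 0.1 tip [[321.05294672 187.67132658]] lid [[260.56561106 192.86152878]]
lid now (array([239.69361702, 301.58510638]), np.int32(470))
```

The tip sits at -0.28 as it must, the index is at about -0.011 rad, and the knob is gripped (width 31 mm). Next I write the estimator and planner, which print the rows for each move.

Call:
apply_moves(
  targets=[
    [[-0.3,-2.4,0.9],[0.025,-0.003,0.0]],
    [[-0.6,-4.7,1.7],[0.05,-0.006,0.0]],
    [[-0.9,-7.1,2.4],[0.074,-0.01,0.0]],
    [[-1.2,-9.5,3.1],[0.099,-0.013,0.0]],
    [[-1.6,-12.0,3.7],[0.124,-0.016,0.0]],
    [[-1.9,-14.4,4.3],[0.149,-0.019,0.0]],
    [[-2.2,-16.9,4.8],[0.174,-0.023,0.0]],
    [[-2.5,-19.3,5.2],[0.198,-0.026,0.0]],
  ],
)

```text
time_s: 5.85
tool_pos: [0.5526, 0.0272, 0.2408]
tool_rot: [-171.1, 0.1, 172.7]
force: [0.1, 0.4, -2.3]
grip_width: 0.0314
```

```bash
sed -i 's/<30)&(im>thr)/<42)\&(im>thr)/; s/60<s\[i,4\]<700/150<s[i,4]<700/' h.py
python3 - <<'E'
import pickle
from ctl import *
c=pickle.load(open("cams.pkl","rb")); ls=cv2.imread("last_side.png")[:,:,::-1]
for thr in(130,140,150):
    for im in(c["side"]["image"],ls): print(thr,lid(dict(image=im),(238,292),thr))
print(th_tip(c["top"]))
B["ref"]=lid(dict(image=ls),(238,292))[0]; pickle.dump(B,open("bal.pkl","wb"))
S["z"]=[]; pickle.dump(S,open("st.pkl","wb"))
E
sed -i 's/^    return None if gl is None else float(np.interp/    return None if gl is None else float(np.interp/; s/return float((g\[w\]\*q).sum()\/q.sum())/return float((g[w]*q).sum()\/q.sum())-.006/' ctl.py
python3 ctl.py ramp 0.04 8
```

```text
130 (array([242.09908257, 297.71192661]), np.int32(545))
130 (array([242.23316913, 297.79474548]), np.int32(609))
140 (array([241.36590437, 298.97713098]), np.int32(481))
140 (array([241.52702703, 298.67760618]), np.int32(518))
150 (array([238.74666667, 302.944     ]), np.int32(375))
150 (array([239.45862884, 302.00945626]), np.int32(423))
(-0.27210806801160675, -45.66772079467769)
t 5.95 [('side', -0.286, 0), ('top', -0.2694, -29)]
est th -0.2800 w 0.000 d 0.0000 res [ 1.5 -2.1]
alpha -0.16 -> [-0.135, -0.11, -0.085, -0.06, -0.035, -0.01, 0.015, 0.04]
pred th [-0.28, -0.28, -0.28, -0.28, -0.28, -0.28, -0.28, -0.28, -0.28] w 0.0
[[[-0.3, -2.5, 0.4], [0.025, -0.003, 0.0]], [[-0.6, -5.0, 0.7], [0.05, -0.006, 0.0]], [[-1.0, -7.5, 0.9], [0.074, -0.01, 0.0]], [[-1.3, -10.0, 1.1], [0.099, -0.013, 0.0]], [[-1.6, -12.5, 1.2], [0.124, -0.016, 0.0]], [[-1.9, -15.0, 1.3], [0.149, -0.019, 0.0]], [[-2.3, -17.5, 1.3], [0.174, -0.023, 0.0]], [[-2.6, -20.0, 1.2], [0.198, -0.026, 0.0]]]
```

```bash
python3 - <<'E'
import re
s=open("h.py").read()
s=s.replace("m=(np.hypot(x-guess[0],y-guess[1])<42)&(im>thr)","m=cv2.morphologyEx(((np.hypot(x-guess[0],y-guess[1])<42)&(im>thr)).astype(np.uint8),cv2.MORPH_OPEN,cv2.getStructuringElement(cv2.MORPH_ELLIPSE,(11,11)))").replace("thr=140","thr=150")
open("h.py","w").write(s)
E
python3 - <<'E'
import pickle
from ctl import *
c=pickle.load(open("cams.pkl","rb"))["side"]["image"]; ls=cv2.imread("last_side.png")[:,:,::-1]
for thr in(140,150,160): print([lid(dict(image=im),(238,292),thr) for im in(c,ls,cv2.imread("pics/side2.png")[:,:,::-1])])
B["ref"]=lid(dict(image=ls),(238,292))[0]; pickle.dump(B,open("bal.pkl","wb"))
S["z"]=[(5.85,"side",-.28)]; pickle.dump(S,open("st.pkl","wb"))
t=cv2.imread("last_top.png")[165:225,260:360]; s=cv2.imread("last_side.png")[160:340,200:340]
cv2.imwrite("pics/c3.png",np.hstack([cv2.resize(t,(500,300),interpolation=2),cv2.resize(s,(233,300),interpolation=2)]))
E
```

```text
[(array([238.55, 303.02]), np.int32(400)), (array([238.75330396, 302.84361233]), np.int32(454)), (array([238.55714286, 303.02380952]), np.int32(420))]
[(array([238.72432432, 302.96756757]), np.int32(370)), (array([238.64733179, 302.91415313]), np.int32(431)), (array([238.54591837, 303.18877551]), np.int32(392))]
[(array([238.73192771, 303.02409639]), np.int32(332)), (array([238.59899749, 303.04260652]), np.int32(399)), (array([238.6       , 303.38028169]), np.int32(355))]
```

View pics/c3.png

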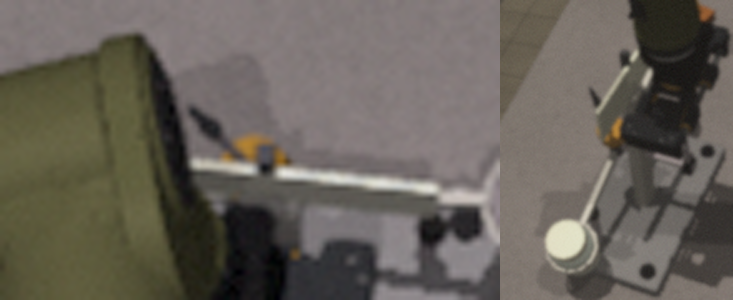

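```bash
python3 - <<'E'
s=open("ctl.py").read()
a=s.index("def th_tip"); e=s.index("def look")
s=s[:a]+'''TO=dict(top=0.,side=0.)
def th_tip(p,n):
    im=cv2.GaussianBlur(cv2.cvtColor(p["image"],cv2.COLOR_RGB2GRAY),(3,3),0).astype(np.float32); g=np.arange(-.40,.40,.004)
    pr=np.array([(proj(p,world(b,[arm(.035,r,t) for r in np.linspace(.15,.172,12)]))+off[n]) for t in g]).astype(np.float32)
    s=cv2.remap(im,pr[...,0],pr[...,1],1).mean(1); sc=s-np.minimum(np.interp(g-.07,g,s),np.interp(g+.07,g,s)); m=(g>-.32)&(g<(.12 if n=="side" else .31))
    i=int(np.argmin(np.where(m,sc,9e9))); w=slice(max(0,i-8),i+9); q=np.maximum(0,-sc[w]+sc[i]*.4); return float((g[w]*q).sum()/q.sum())-TO[n],float(sc[i])
def look():
    r=[]
    for n in("side","top"):
        t=env.get_obs()["time_s"]; p=env.read_camera(n); cv2.imwrite("last_%s.png"%n,p["image"][:,:,::-1])
        if n=="side":
            v=th_lid(p)
            if v is not None: r.append((t,"lid",v,-99))
        r.append((t,n)+th_tip(p,n))
    return r
'''+s[e:].split("    return r\n",1)[1]
s=s.replace('.004 if q[1]=="side" else .005','{"lid":.005,"side":.005,"top":.008}[q[1]]').replace('if q[2] is not None and not(q[1]=="top" and q[3]>-8)','if q[3]<(-25 if q[1]=="top" else -8)')
open("ctl.py","w").write(s)
E
python3 - <<'E'
import pickle
from ctl import *
c=pickle.load(open("cams.pkl","rb"))
for n in c:
    for f in(None,f"pics/{n}1.png",f"pics/{n}2.png",f"last_{n}.png"):
        p=dict(c[n]); 
        if f: p["image"]=np.ascontiguousarray(cv2.imread(f)[:,:,::-1])
        print(n,f,th_tip(p,n), th_lid(p) if n=="side" else "")
S["z"]=[(5.85,"lid",-.28)]; pickle.dump(S,open("st.pkl","wb"))
E
```

```text
side None (-0.2861001816880083, -39.77872467041014) -0.2813287411411778
side pics/side1.png (-0.285689618295875, -49.75329971313474) -0.2783953279557236
side pics/side2.png (-0.28609411315924016, -47.88077926635741) -0.2868315250308152
side last_side.png (-0.28578897381883034, -47.77165222167966) -0.27999999999999997
top None (-0.2703118322415973, -50.03540420532224) 
top pics/top1.png (-0.2704966128858793, -53.50292968749997) 
top pics/top2.png (-0.2705997789835924, -52.18449020385739) 
top last_top.png (-0.25871260979709665, -13.81538772583012)
```

Call:
apply_moves(
  targets=[
    [[-0.3,-2.5,0.4],[0.025,-0.003,0.0]],
    [[-0.6,-5.0,0.7],[0.05,-0.006,0.0]],
    [[-1.0,-7.5,0.9],[0.074,-0.01,0.0]],
    [[-1.3,-10.0,1.1],[0.099,-0.013,0.0]],
    [[-1.6,-12.5,1.2],[0.124,-0.016,0.0]],
    [[-1.9,-15.0,1.3],[0.149,-0.019,0.0]],
    [[-2.3,-17.5,1.3],[0.174,-0.023,0.0]],
    [[-2.6,-20.0,1.2],[0.198,-0.026,0.0]],
  ],
)

```text
time_s: 6.75
tool_pos: [0.55, 0.0073, 0.2418]
tool_rot: [177.4, 0.1, 172.7]
force: [-1.0, 0.4, -2.3]
grip_width: 0.0311
```

```bash
sed -i 's/^TO=.*/TO=dict(top=.0097,side=-.006)/; s/"side":.005/"side":.002/' ctl.py; python3 ctl.py ramp 0.2 8
```

```text
t 6.85 [('lid', -0.2789, -99), ('side', -0.28, -45), ('top', -0.165, -19)]
est th -0.2800 w 0.000 d 0.0000 res [ 0.  -0.2 -0. ]
alpha 0.04 -> [0.06, 0.08, 0.1, 0.12, 0.14, 0.16, 0.18, 0.2]
pred th [-0.28, -0.28, -0.28, -0.28, -0.28, -0.28, -0.28, -0.279, -0.276] w 0.035
[[[-0.3, -2.0, -0.1], [0.02, -0.003, 0.0]], [[-0.5, -4.0, -0.2], [0.04, -0.005, 0.0]], [[-0.8, -6.0, -0.4], [0.059, -0.008, 0.0]], [[-1.0, -8.0, -0.6], [0.079, -0.01, 0.0]], [[-1.3, -10.0, -0.9], [0.099, -0.013, 0.0]], [[-1.6, -12.0, -1.2], [0.119, -0.015, 0.0]], [[-1.8, -13.9, -1.6], [0.139, -0.018, 0.0]], [[-2.1, -15.9, -1.9], [0.159, -0.021, 0.0]]]
```

Call:
apply_moves(
  targets=[
    [[-0.3,-2.0,-0.1],[0.02,-0.003,0.0]],
    [[-0.5,-4.0,-0.2],[0.04,-0.005,0.0]],
    [[-0.8,-6.0,-0.4],[0.059,-0.008,0.0]],
    [[-1.0,-8.0,-0.6],[0.079,-0.01,0.0]],
    [[-1.3,-10.0,-0.9],[0.099,-0.013,0.0]],
    [[-1.6,-12.0,-1.2],[0.119,-0.015,0.0]],
    [[-1.8,-13.9,-1.6],[0.139,-0.018,0.0]],
    [[-2.1,-15.9,-1.9],[0.159,-0.021,0.0]],
  ],
)

```text
time_s: 7.65
tool_pos: [0.5479, -0.0085, 0.2399]
tool_rot: [168.3, 0.1, 172.6]
force: [-1.9, 1.2, -5.4]
grip_width: 0.0308
```

```bash
python3 ctl.py ramp 0.36 8
```

```text
t 7.75 [('lid', -0.2808, -99), ('side', -0.2797, -43), ('top', -0.2801, -50)]
est th -0.2788 w 0.013 d -0.0041 res [ 0.  -0.2 -0.   0.2 -0.   0.1]
alpha 0.2 -> [0.22, 0.24, 0.26, 0.28, 0.3, 0.32, 0.34, 0.36]
pred th [-0.279, -0.277, -0.274, -0.268, -0.259, -0.247, -0.23, -0.208, -0.179] w 0.316
[[[-0.3, -2.0, -0.4], [0.02, -0.003, 0.0]], [[-0.5, -3.9, -0.9], [0.04, -0.005, 0.0]], [[-0.8, -5.9, -1.4], [0.059, -0.008, 0.0]], [[-1.0, -7.8, -1.9], [0.079, -0.01, 0.0]], [[-1.3, -9.7, -2.5], [0.099, -0.013, 0.0]], [[-1.5, -11.6, -3.1], [0.119, -0.015, 0.0]], [[-1.8, -13.5, -3.8], [0.139, -0.018, 0.0]], [[-2.0, -15.4, -4.5], [0.159, -0.021, 0.0]]]
```

Call:
apply_moves(
  targets=[
    [[-0.3,-2.0,-0.5],[0.02,-0.003,0.0]],
    [[-0.5,-3.9,-1.1],[0.04,-0.005,0.0]],
    [[-0.8,-5.9,-1.8],[0.059,-0.008,0.0]],
    [[-1.0,-7.8,-2.4],[0.079,-0.01,0.0]],
    [[-1.3,-9.7,-3.1],[0.099,-0.013,0.0]],
    [[-1.5,-11.6,-3.9],[0.119,-0.015,0.0]],
    [[-1.8,-13.5,-4.7],[0.139,-0.018,0.0]],
    [[-2.0,-15.4,-5.5],[0.159,-0.021,0.0]],
  ],
)

```text
time_s: 8.55
tool_pos: [0.5459, -0.0242, 0.2351]
tool_rot: [159.1, 0.1, 172.6]
force: [-6.4, -0.2, 2.0]
grip_width: 0.0311
```

```bash
cp st.pkl st_b.pkl; python3 ctl.py go idx 2.2 6
```

```text
t 8.65 [('lid', -0.195, -99), ('side', -0.1919, -40), ('top', -0.1773, -57)]
est th -0.1594 w 0.358 d -0.0048 res [-0.2 -0.   0.2 -0.1  0.   0.5 -0.2  0.1]
alpha 0.36 -> [0.23, 0.1, -0.03, -0.16, -0.29, -0.4]
pred th [-0.159, -0.12, -0.078, -0.038, -0.005, 0.018, 0.027] w 0.022
[[[1.6, 12.4, 3.8], [-0.129, 0.017, -0.0]], [[3.3, 25.3, 6.0], [-0.258, 0.034, -0.0]], [[5.0, 38.3, 6.4], [-0.387, 0.05, -0.0]], [[6.7, 51.2, 5.2], [-0.516, 0.067, -0.0]], [[8.3, 63.9, 2.3], [-0.645, 0.084, -0.0]], [[9.7, 74.3, -1.5], [-0.754, 0.098, -0.0]]]
```

Call:
apply_moves(
  targets=[
    [[1.6,12.4,3.8],[-0.129,0.017,0]],
    [[3.3,25.3,6.0],[-0.258,0.034,0]],
    [[5.0,38.3,6.4],[-0.387,0.05,0]],
    [[6.7,51.2,5.2],[-0.516,0.067,0]],
    [[8.3,63.9,2.3],[-0.645,0.084,0]],
    [[9.7,74.3,-1.5],[-0.754,0.098,0]],
  ],
)

```text
time_s: 9.25
tool_pos: [0.5568, 0.0528, 0.234]
tool_rot: [-157.2, 0.2, 172.8]
force: [-2.1, -1.7, -2.4]
grip_width: 0.031
```

```bash
cp st.pkl st_b.pkl; python3 ctl.py go idx 0.8 6
```

```text
t 9.35 [('lid', -0.0163, -99), ('side', -0.3135, -1), ('top', -0.0293, -46)]
est th -0.0282 w -0.223 d -0.0055 res [ 0.2 -0.1  0.  -1.8 -6.  -1.5  0.6  1.4]
alpha -0.4 -> [-0.27, -0.14, -0.01, 0.12, 0.25, 0.38]
pred th [-0.028, -0.06, -0.103, -0.153, -0.205, -0.255, -0.279] w 0.026
[[[-1.6, -12.3, 4.3], [0.129, -0.017, 0.0]], [[-3.3, -25.0, 7.0], [0.258, -0.034, 0.0]], [[-4.9, -38.0, 8.0], [0.387, -0.05, 0.0]], [[-6.6, -51.0, 7.2], [0.516, -0.067, 0.0]], [[-8.3, -63.8, 4.8], [0.645, -0.084, 0.0]], [[-9.9, -76.2, 0.8], [0.773, -0.101, 0.0]]]
```

```bash
python3 - <<'E'
s=open("ctl.py").read()
s=s.replace("def plan(now,th,w,d,goal,T,n,H=18):","def plan(now,th,w,d,goal,T,n,H=20):").replace("for i,x in enumerate(np.cumsum(v))]","for i,x in enumerate(np.cumsum(np.where(np.arange(H)==n,0,v)))]").replace("bounds=(-.13,.13)","bounds=(-.145,.145)")
open("ctl.py","w").write(s)
E
python3 - <<'E'
import ctl; from ctl import *
now=9.35; S["kn"]=S["kn"][:-7]; S["z"]=[q for q in S["z"] if not(q[0]<9.2 and q[1]=="x")]; S["win"]=3
print([(round(t,2),n,round(v,3)) for t,n,v in S["z"][-9:]])
for lag in(0,.02,.04,.06,.08,.1):
  for kg in (.141,.152,.163):
    ctl.LAG=lag; ctl.KG=kg; (th,w),d,r=estimate(now); print(lag,kg,"%.4f %.3f %.4f"%(th,w,d),round(float((r**2).sum()),1),np.round(r[-6:],1))
pickle.dump(S,open("st_c.pkl","wb"))
E
```

```text
[(6.75, 'side', -0.28), (7.65, 'lid', -0.281), (7.65, 'side', -0.28), (7.7, 'top', -0.28), (8.55, 'lid', -0.195), (8.55, 'side', -0.192), (8.6, 'top', -0.177), (9.25, 'lid', -0.016), (9.3, 'top', -0.029)]
0 0.141 -0.0531 -0.368 -0.0082 40.9 [ 0.1  2.7  5.3  1.6 -1.4 -0.8]
0 0.152 -0.0482 -0.327 -0.0055 11.1 [ 0.1  1.6  2.5  0.8 -1.2 -0.5]
0 0.163 -0.0407 -0.283 -0.0028 0.9 [ 0.   0.7  0.2  0.2 -0.5  0.2]
0.02 0.141 -0.0486 -0.337 -0.0082 7.2 [ 0.1  1.4  1.8  0.6 -1.1 -0.5]
0.02 0.152 -0.0395 -0.291 -0.0055 0.6 [ 0.   0.5 -0.3  0.1 -0.2  0.4]
0.02 0.163 -0.0328 -0.248 -0.0028 7.9 [ 0.  -0.4 -2.5 -0.5  0.4  1. ]
0.04 0.141 -0.0386 -0.297 -0.0082 0.9 [ 0.   0.4 -0.7 -0.1  0.   0.5]
0.04 0.152 -0.0324 -0.255 -0.0055 11.3 [ 0.  -0.6 -3.  -0.7  0.5  1. ]
0.04 0.163 -0.0285 -0.217 -0.0028 35.8 [ 0.  -1.6 -5.4 -1.3  0.6  1.3]
0.06 0.141 -0.0317 -0.261 -0.0081 14.3 [ 0.  -0.7 -3.4 -0.8  0.6  1.1]
0.06 0.152 -0.0280 -0.223 -0.0055 42.0 [ 0.  -1.7 -5.9 -1.5  0.7  1.4]
0.06 0.163 -0.0252 -0.187 -0.0028 82.2 [ 0.  -2.7 -8.2 -2.1  0.6  1.5]
0.08 0.141 -0.0272 -0.227 -0.0082 46.7 [ 0.  -1.8 -6.1 -1.6  0.8  1.5]
0.08 0.152 -0.0245 -0.190 -0.0055 90.1 [ 0.  -2.8 -8.6 -2.3  0.7  1.6]
0.08 0.163 -0.0219 -0.155 -0.0028 142.7 [  0.   -3.7 -10.8  -2.9   0.6   1.7]
0.1 0.141 -0.0235 -0.189 -0.0082 95.3 [ 0.  -2.9 -8.8 -2.4  0.8  1.7]
0.1 0.152 -0.0210 -0.154 -0.0055 151.0 [  0.   -3.8 -11.1  -3.    0.6   1.8]
0.1 0.163 -0.0184 -0.119 -0.0028 213.1 [  0.   -4.7 -13.2  -3.5   0.5   1.9]
```

```bash
sed -i 's/,LAG=.0264,.152,.10,.008,.004,.06/,LAG=.0264,.152,.10,.008,.004,.02/' ctl.py; python3 - <<'E'
import ctl,copy; from ctl import *
S0=pickle.load(open("st_c.pkl","rb")); now=9.35
for n in(5,6,8):
  for T in (1.,2.):
    ctl.S=copy.deepcopy(S0); (th,w),d,r=ctl.estimate(now); al=ctl.plan(now,th,w,d,-.08,T,n); print(n,T); ctl.emit(now,al,th,w,d); pickle.dump(ctl.S,open(f"st_{n}_{int(T)}.pkl","wb"))
E
```

```text
5 1.0
alpha -0.4 -> [-0.26, -0.11, 0.03, 0.18, 0.32]
pred th [-0.04, -0.077, -0.122, -0.171, -0.219, -0.261] w -0.384
[[[-1.7, -13.3, 4.6], [0.139, -0.018, 0.0]], [[-3.6, -28.0, 7.4], [0.288, -0.037, 0.0]], [[-5.5, -42.0, 7.9], [0.426, -0.055, 0.0]], [[-7.4, -56.9, 6.3], [0.575, -0.075, 0.0]], [[-9.2, -70.5, 2.8], [0.714, -0.093, 0.0]]]
5 2.0
alpha -0.4 -> [-0.26, -0.11, 0.03, 0.18, 0.32]
pred th [-0.04, -0.077, -0.122, -0.171, -0.219, -0.261] w -0.384
[[[-1.7, -13.3, 4.6], [0.139, -0.018, 0.0]], [[-3.6, -28.0, 7.4], [0.288, -0.037, 0.0]], [[-5.5, -42.0, 7.9], [0.426, -0.055, 0.0]], [[-7.4, -56.9, 6.3], [0.575, -0.075, 0.0]], [[-9.2, -70.5, 2.8], [0.714, -0.093, 0.0]]]
6 1.0
alpha -0.4 -> [-0.26, -0.11, 0.03, 0.18, 0.32, 0.47]
pred th [-0.04, -0.077, -0.122, -0.171, -0.219, -0.261, -0.279] w 0.048
[[[-1.7, -13.3, 4.6], [0.139, -0.018, 0.0]], [[-3.6, -28.0, 7.4], [0.288, -0.037, 0.0]], [[-5.5, -42.0, 7.9], [0.426, -0.055, 0.0]], [[-7.4, -56.9, 6.3], [0.575, -0.075, 0.0]], [[-9.2, -70.5, 2.8], [0.714, -0.093, 0.0]], [[-11.0, -84.4, -3.0], [0.863, -0.112, 0.0]]]
6 2.0
alpha -0.4 -> [-0.
[... 708 characters left out ...]
, [[-9.2, -70.5, 2.8], [0.714, -0.093, 0.0]], [[-11.0, -84.4, -3.0], [0.863, -0.112, 0.0]], [[-12.2, -93.9, -8.5], [0.972, -0.126, 0.0]], [[-10.6, -81.7, -1.6], [0.833, -0.108, 0.0]]]
8 2.0
alpha -0.4 -> [-0.26, -0.11, 0.03, 0.18, 0.32, 0.47, 0.59, 0.45]
pred th [-0.04, -0.077, -0.122, -0.171, -0.219, -0.261, -0.279, -0.265, -0.238] w 0.306
[[[-1.7, -13.3, 4.6], [0.139, -0.018, 0.0]], [[-3.6, -28.0, 7.4], [0.288, -0.037, 0.0]], [[-5.5, -42.0, 7.9], [0.426, -0.055, 0.0]], [[-7.4, -56.9, 6.3], [0.575, -0.075, 0.0]], [[-9.2, -70.5, 2.8], [0.714, -0.093, 0.0]], [[-11.0, -84.4, -3.0], [0.863, -0.112, 0.0]], [[-12.3, -94.7, -9.1], [0.982, -0.128, 0.0]], [[-10.7, -82.6, -2.1], [0.843, -0.11, 0.0]]]
```

```bash
python3 - <<'E'
s=open("ctl.py").read()
s=s.replace("bounds=(-.145,.145)","bounds=(-.28,.28)").replace("v/.08]","v/.1]")
a=s.index("def emit"); e=s.index('if __name__')
s=s[:a]+'''RT=.25
def tcp(a,r): k=np.array(arm(-.08,.12,a)); return world(b,k+.019*np.array([0,np.sin(r),-np.cos(r)]))[0]
def emit(now,al,th,w,d):
    a0=S["kn"][-1][1]; r0=r=S.get("rho",a0); ex=np.array([np.cos(b[2]),np.sin(b[2]),0])
    S["kn"]+=[(now,a0)]+[(now+.1*(i+1),float(a)) for i,a in enumerate(al)]
    p0=tcp(a0,r0); rows=[]
    for a in al:
        r+=float(np.clip(RT-r,-.14,.14)); rows.append([[float(x) for x in np.round(1000*(tcp(a,r)-p0),1)],[float(x) for x in np.round((r-r0)*ex,3)]])
    S["rho"]=r; t,o=sim(S["kn"],now,th,w,d,now+.1*len(al)+.1); print("alpha",a0,"->",[float(x) for x in al],"rho",round(r,2)); print("pred th",np.round(o[::5,0],3).tolist(),"w",round(o[-1,1],3)); print(str(rows).replace("-0.0,","0,").replace("-0.0]","0]"))
'''+s[e:]
open("ctl.py","w").write(s)
E
python3 - <<'E'
import ctl,copy; from ctl import *
S0=pickle.load(open("st_c.pkl","rb")); now=9.35
for n in(5,7):
  for g in (-.1,-.03):
    ctl.S=copy.deepcopy(S0); (th,w),d,r=ctl.estimate(now); al=ctl.plan(now,th,w,d,g,1.,n); print(n,g); ctl.emit(now,al,th,w,d); pickle.dump(ctl.S,open(f"st_{n}_{g}.pkl","wb"))
E
```

```text
5 -0.1
alpha -0.4 -> [-0.12, 0.16, 0.44, 0.62, 0.34] rho 0.25
pred th [-0.04, -0.075, -0.111, -0.137, -0.145, -0.136, -0.122] w 0.168
[[[-3.8, -29.6, 7.7], [0.139, -0.018, 0.0]], [[-7.8, -60.2, 6.6], [0.278, -0.036, 0.0]], [[-11.6, -89.3, -3.5], [0.416, -0.054, 0.0]], [[-13.7, -105.1, -14.1], [0.555, -0.072, 0.0]], [[-9.6, -74.0, 1.7], [0.645, -0.084, 0.0]]]
5 -0.03
alpha -0.4 -> [-0.12, 0.16, 0.44, 0.72, 0.47] rho 0.25
pred th [-0.04, -0.075, -0.111, -0.137, -0.144, -0.129, -0.104] w 0.3
[[[-3.8, -29.6, 7.7], [0.139, -0.018, 0.0]], [[-7.8, -60.2, 6.6], [0.278, -0.036, 0.0]], [[-11.6, -89.3, -3.5], [0.416, -0.054, 0.0]], [[-14.9, -114.5, -21.6], [0.555, -0.072, 0.0]], [[-11.5, -88.2, -4.4], [0.645, -0.084, 0.0]]]
7 -0.1
alpha -0.4 -> [-0.12, 0.16, 0.44, 0.71, 0.43, 0.15, -0.06] rho 0.25
pred th [-0.04, -0.075, -0.111, -0.137, -0.144, -0.13, -0.111, -0.097, -0.092] w 0.025
[[[-3.8, -29.6, 7.7], [0.139, -0.018, 0.0]], [[-7.8, -60.2, 6.6], [0.278, -0.036, 0.0]], [[-11.6, -89.3, -3.5], [0.416, -0.054, 0.0]], [[-14.8, -113.6, -20.8], [0.555, -0.072, 0.0]], [[-10.9, -83.9, -2.4], [0.645, -0.084, 0.0]], [[-6.8, -52.1, 7.2], [0.645, -0.084, 0.0]], [[-3.5, -27.2, 8.3], [0.645, -0.084, 0.0]]]
7 -0.03
alpha -0.4 -> [-0.12, 0.16, 0.44, 0.72, 0.6, 0.32, 0.04] rho 0.25
pred th [-0.04, -0.075, -0.111, -0.137, -0.144, -0.127, -0.098, -0.068, -0.044] w 0.226
[[[-3.8, -29.6, 7.7], [0.139, -0.018, 0.0]], [[-7.8, -60.2, 6.6], [0.278, -0.036, 0.0]], [[-11.6, -89.3, -3.5], [0.416, -0.054, 0.0]], [[-14.9, -114.5, -21.6], [0.555, -0.072, 0.0]], [[-13.2, -101.5, -12.4], [0.645, -0.084, 0.0]], [[-9.3, -71.8, 2.5], [0.645, -0.084, 0.0]], [[-5.1, -39.1, 8.5], [0.645, -0.084, 0.0]]]
```

Call:
apply_moves(
  targets=[
    [[-3.8,-29.6,7.7],[0.139,-0.018,0.0]],
    [[-7.8,-60.2,6.6],[0.278,-0.036,0.0]],
    [[-11.6,-89.3,-3.5],[0.416,-0.054,0.0]],
    [[-13.7,-105.1,-14.1],[0.555,-0.072,0.0]],
    [[-9.6,-74.0,1.7],[0.645,-0.084,0.0]],
  ],
)

```text
time_s: 9.85
tool_pos: [0.545, -0.0354, 0.2336]
tool_rot: [165.4, 0.3, 171.5]
force: [-1.5, -2.9, 1.4]
grip_width: 0.031
```

```bash
cp st_5_-0.1.pkl st.pkl; python3 - <<'E'
import pickle;S=pickle.load(open("st.pkl","rb"));S["win"]=2.2;S["free"]=8.0;S["d"]=(-.005,.006);pickle.dump(S,open("st.pkl","wb"))
E
python3 ctl.py go idx 1.2 6
```

```text
t 9.95 [('lid', -0.1557, -99), ('side', -0.1525, -39), ('top', -0.149, -51)]
est th -0.1713 w 0.453 d 0.0004 res [  0.6   0.1  -1.4 -25.7 -16.4 -11.6 -30.7  -5.5]
alpha 0.34 -> [0.06, -0.22, -0.5, -0.29, -0.01, 0.25] rho 0.25
pred th [-0.171, -0.125, -0.087, -0.066, -0.066, -0.073, -0.075, -0.067] w 0.117
[[[4.2, 32.5, 6.7], [0.0, 0, 0.0]], [[8.5, 65.7, 4.0], [0.0, 0, 0.0]], [[12.6, 96.7, -7.8], [0.0, 0, 0.0]], [[9.6, 73.7, 1.9], [0.0, 0, 0.0]], [[5.3, 40.9, 6.9], [0.0, 0, 0.0]], [[1.3, 10.2, 3.1], [0.0, 0, 0.0]]]
```

```bash
python3 - <<'E'
s=open("ctl.py").read()
a=s.index("def estimate"); e=s.index("def refpath")
s=s[:a]+'''def estimate(now):
    x=np.array(S.get("x0",[-.192,.3,-.0055])); P=np.diag([.01,.15,.004])**2; t=S.get("t0",8.55); r=[]
    A=np.eye(3); A[0,1]=DT; A[1]=[DT*(KG-K)/I,1-DT*(CS+C)/I,DT/I]; A[0]+=DT*(A[1]-[0,1,0]); Q=np.diag([1e-7,.12**2*DT,.0015**2*DT])
    def adv(t,x,P,t1):
        n=int(round((t1-t)/DT*2)); h=(t1-t)
        while t1-t>1e-6:
            dt=min(DT,t1-t); _,o=sim(S["kn"],t,x[0],x[1],x[2],t+DT); f=dt/DT; y=o[-1]
            x=np.r_[x[:2]+f*(y-x[:2]),x[2]]; Af=np.eye(3)+f*(A-np.eye(3)); P=Af@P@Af.T+f*Q; t+=dt
        return t,x,P
    for q in S["z"]:
        if q[0]<t-1e-6: continue
        t,x,P=adv(t,x,P,q[0]); s2={"lid":.006,"side":.003,"top":.005}[q[1]]**2; e=q[2]-x[0]; r.append(e*1000)
        k=P[:,0]/(P[0,0]+s2); x=x+k*e; P=P-np.outer(k,P[0])
    t,x,P=adv(t,x,P,now); print("sd",np.round(np.sqrt(np.diag(P)),4)); return x[:2],x[2],np.array(r)
'''+s[e:]
s=s.replace(".004,.02; REST",".004,.03; REST")
open("ctl.py","w").write(s)
E
python3 - <<'E'
import ctl,copy; from ctl import *
S0=pickle.load(open("st.pkl","rb")); S0["kn"]=S0["kn"][:-7]; S0["rho"]=.25; now=9.95
for lag in(.01,.03,.05):
    ctl.LAG=lag; ctl.S=copy.deepcopy(S0); (th,w),d,r=ctl.estimate(now); print(lag,"%.4f %.3f %.4f"%(th,w,d),np.round(r,1))
ctl.LAG=.03
for n in(5,7):
    ctl.S=copy.deepcopy(S0); (th,w),d,r=ctl.estimate(now); al=ctl.plan(now,th,w,d,IDX,1.2,n); ctl.emit(now,al,th,w,d); pickle.dump(ctl.S,open(f"st_{n}.pkl","wb"))
E
```

```text
sd [0.0052 0.0596 0.0028]
0.01 -0.1438 0.120 -0.0065 [ -3.    2.3  -1.   16.4  -3.8 -24.4   3.    0.4]
sd [0.0052 0.0596 0.0028]
0.03 -0.1435 0.123 -0.0060 [-3.   2.3 -1.1 -4.4 -4.6 -1.4  3.2  0.2]
sd [0.0052 0.0596 0.0028]
0.05 -0.1432 0.126 -0.0057 [ -3.    2.3  -1.1 -23.9  -5.7  19.1   3.4  -0.1]
sd [0.0052 0.0596 0.0028]
alpha 0.34 -> [0.06, 0.05, 0.15, 0.22, 0.22] rho 0.25
pred th [-0.144, -0.13, -0.121, -0.115, -0.107, -0.094, -0.078] w 0.176
[[[4.2, 32.5, 6.7], [0.0, 0, 0.0]], [[4.4, 33.7, 6.7], [0.0, 0, 0.0]], [[2.8, 21.9, 5.5], [0.0, 0, 0.0]], [[1.8, 13.7, 4.0], [0.0, 0, 0.0]], [[1.8, 13.7, 4.0], [0.0, 0, 0.0]]]
sd [0.0052 0.0596 0.0028]
alpha 0.34 -> [0.06, 0.05, 0.15, 0.23, 0.24, 0.19, 0.09] rho 0.25
pred th [-0.144, -0.13, -0.121, -0.115, -0.107, -0.094, -0.076, -0.058, -0.041] w 0.163
[[[4.2, 32.5, 6.7], [0.0, 0, 0.0]], [[4.4, 33.7, 6.7], [0.0, 0, 0.0]], [[2.8, 21.9, 5.5], [0.0, 0, 0.0]], [[1.6, 12.6, 3.7], [0.0, 0, 0.0]], [[1.5, 11.4, 3.4], [0.0, 0, 0.0]], [[2.2, 17.2, 4.7], [0.0, 0, 0.0]], [[3.8, 29.0, 6.4], [0.0, 0, 0.0]]]
```

LAG 0.03 fits superbly. Continuing with the 5-row plan.

Call:
apply_moves(
  targets=[
    [[4.2,32.5,6.7],[0,0,0]],
    [[4.4,33.7,6.7],[0,0,0]],
    [[2.8,21.9,5.5],[0,0,0]],
    [[1.8,13.7,4.0],[0,0,0]],
    [[1.8,13.7,4.0],[0,0,0]],
  ],
)

```text
time_s: 10.45
tool_pos: [0.5489, -0.0115, 0.2394]
tool_rot: [165.5, 0.3, 172.5]
force: [0.7, 0.6, 3.8]
grip_width: 0.0309
```

```bash
cp st_5.pkl st.pkl; python3 ctl.py go idx 1.2 7
```

```text
t 10.55 [('lid', -0.0786, -99), ('side', -0.0737, -34), ('top', -0.0712, -52)]
sd [0.0052 0.0591 0.0026]
est th -0.0573 w 0.203 d -0.0058 res [-4.4 -4.6 -1.4  3.2  0.2 16.1  5.1 -6.6]
alpha 0.22 -> [-0.06, -0.21, -0.09, 0.07, 0.16, 0.16, 0.11] rho 0.25
pred th [-0.057, -0.037, -0.027, -0.028, -0.032, -0.035, -0.033, -0.028, -0.023] w 0.058
[[[4.3, 33.1, 2.7], [0.0, 0, 0.0]], [[6.6, 50.8, 0.3], [0.0, 0, 0.0]], [[4.8, 36.7, 2.4], [0.0, 0, 0.0]], [[2.3, 17.6, 2.6], [0.0, 0, 0.0]], [[0.9, 7.0, 1.4], [0.0, 0, 0.0]], [[0.9, 7.0, 1.4], [0.0, 0, 0.0]], [[1.7, 12.9, 2.2], [0.0, 0, 0.0]]]
```

Call:
apply_moves(
  targets=[
    [[4.3,33.1,2.7],[0,0,0]],
    [[6.6,50.8,0.3],[0,0,0]],
    [[4.8,36.7,2.4],[0,0,0]],
    [[2.3,17.6,2.6],[0,0,0]],
    [[0.9,7.0,1.4],[0,0,0]],
    [[0.9,7.0,1.4],[0,0,0]],
    [[1.7,12.9,2.2],[0,0,0]],
  ],
)

```text
time_s: 11.25
tool_pos: [0.5492, 0.001, 0.2404]
tool_rot: [165.6, 0.1, 172.5]
force: [-1.2, -2.8, 1.2]
grip_width: 0.0306
```

```bash
python3 ctl.py go idx 1.2 7
```

```text
t 11.35 [('lid', -0.0169, -99), ('side', -0.0117, -33), ('top', -0.0177, -46)]
sd [0.0054 0.0622 0.0024]
est th -0.0099 w 0.052 d -0.0060 res [ 3.2  0.2 16.1  5.1 -6.6 11.8  5.3 -9.1]
alpha 0.11 -> [-0.01, -0.01, 0.02, 0.06, 0.08, 0.08, 0.08] rho 0.25
pred th [-0.01, -0.005, -0.004, -0.006, -0.008, -0.01, -0.011, -0.012, -0.012] w 0.001
[[[1.9, 14.3, 0.7], [0.0, 0, 0.0]], [[1.9, 14.3, 0.7], [0.0, 0, 0.0]], [[1.4, 10.7, 0.7], [0.0, 0, 0.0]], [[0.8, 5.9, 0.5], [0.0, 0, 0.0]], [[0.5, 3.6, 0.3], [0.0, 0, 0.0]], [[0.5, 3.6, 0.3], [0.0, 0, 0.0]], [[0.5, 3.6, 0.3], [0.0, 0, 0.0]]]
```

```bash
python3 - <<'E'
import cv2,numpy as np
t=cv2.imread("last_top.png")[178:208,290:340]; s=cv2.imread("last_side.png")[175:215,245:295]
cv2.imwrite("pics/c4.png",np.hstack([cv2.resize(t,(500,300),interpolation=2),cv2.resize(s,(300,240),interpolation=2)[:300] if 0 else cv2.copyMakeBorder(cv2.resize(s,(300,240),interpolation=2),0,60,0,0,0)]))
E
```

```text
(no output)
```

View pics/c4.png

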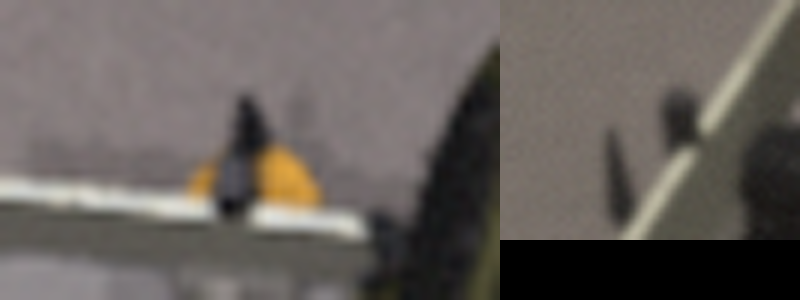

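Call:
apply_moves(
  targets=[
    [[1.9,14.3,0.7],[0,0,0]],
    [[1.9,14.3,0.7],[0,0,0]],
    [[1.4,10.7,0.7],[0,0,0]],
    [[0.8,5.9,0.5],[0,0,0]],
    [[0.5,3.6,0.3],[0,0,0]],
    [[0.5,3.6,0.3],[0,0,0]],
    [[0.5,3.6,0.3],[0,0,0]],
  ],
)

```text
time_s: 12.05
tool_pos: [0.5501, 0.007, 0.2418]
tool_rot: [165.4, 0.2, 172.6]
force: [-0.5, 1.4, 5.4]
grip_width: 0.0311
```

```bash
python3 ctl.py go idx 1.0 7
```

```text
t 12.15 [('lid', 0.0204, -99), ('side', 0.0255, -32), ('top', 0.0214, -38)]
sd [0.0054 0.0621 0.0024]
est th 0.0278 w 0.050 d -0.0057 res [ 5.1 -6.6 11.8  5.3 -9.1 32.4  5.4 -6.7]
alpha 0.08 -> [-0.06, -0.08, -0.05, 0.0, 0.05, 0.08, 0.1] rho 0.25
pred th [0.028, 0.032, 0.031, 0.026, 0.018, 0.01, 0.002, -0.004, -0.007] w -0.03
[[[2.2, 16.6, 0.2], [0.0, 0, 0.0]], [[2.5, 19.0, 0.0], [0.0, 0, 0.0]], [[2.0, 15.5, 0.2], [0.0, 0, 0.0]], [[1.2, 9.5, 0.4], [0.0, 0, 0.0]], [[0.5, 3.6, 0.2], [0.0, 0, 0.0]], [[0.0, 0.0, 0.0], [0.0, 0, 0.0]], [[-0.3, -2.4, -0.2], [0.0, 0, 0.0]]]
```

```bash
sed -i 's/Q=np.diag(\[1e-7,.12\*\*2\*DT,.0015\*\*2\*DT\])/Q=np.diag([1e-7,.04**2*DT,.003**2*DT])/; s/"lid":.006,"side":.003,"top":.005/"lid":.006,"side":.004,"top":.004/' ctl.py
cat > replan.py <<'E'
import sys,ctl,copy; from ctl import *
goal,T,n=sys.argv[1:4]; n=int(n); now=env.get_obs()["time_s"]
k=max(i for i,q in enumerate(S["kn"]) if abs(q[0]-now)<.001); ctl.S["kn"]=S["kn"][:k]
(th,w),d,r=ctl.estimate(now); print("est %.4f %.3f %.4f"%(th,w,d),np.round(r[-12:],1)); al=ctl.plan(now,th,w,d,IDX if goal=="idx" else float(goal),float(T),n); ctl.emit(now,al,th,w,d); pickle.dump(ctl.S,open("st.pkl","wb"))
E
python3 replan.py idx 1.0 7
```

```text
sd [0.0038 0.0337 0.0026]
est 0.0276 0.065 -0.0056 [-0.4  3.2  0.7 18.9  5.6 -6.1 -7.1  5.1 -8.6 20.1  5.5 -6.1]
alpha 0.08 -> [-0.09, -0.1, -0.06, -0.0, 0.05, 0.08, 0.1] rho 0.25
pred th [0.028, 0.033, 0.032, 0.026, 0.018, 0.009, 0.001, -0.005, -0.009] w -0.032
[[[2.6, 20.2, -0.1], [0.0, 0, 0.0]], [[2.8, 21.4, -0.2], [0.0, 0, 0.0]], [[2.2, 16.6, 0.2], [0.0, 0, 0.0]], [[1.2, 9.5, 0.4], [0.0, 0, 0.0]], [[0.5, 3.6, 0.2], [0.0, 0, 0.0]], [[0.0, 0.0, 0.0], [0.0, 0, 0.0]], [[-0.3, -2.4, -0.2], [0.0, 0, 0.0]]]
```

```bash
sed -i 's/e=q\[2\]-x\[0\]; r.append/e=q[2]+{"lid":.018,"side":0,"top":.022}[q[1]]*(q[2]+.28)-x[0]; r.append/' ctl.py; python3 replan.py idx 1.0 6
```

```text
sd [0.0038 0.0337 0.0026]
est 0.0320 0.072 -0.0054 [ -4.9   0.9   3.6  28.5   2.4  -2.5 -16.4   0.2  -4.1  14.2  -0.   -0.9]
alpha 0.08 -> [-0.11, -0.13, -0.08, -0.01, 0.05, 0.09] rho 0.25
pred th [0.032, 0.038, 0.037, 0.03, 0.02, 0.009, 0.0, -0.007] w -0.062
[[[2.9, 22.6, -0.3], [0.0, 0, 0.0]], [[3.2, 24.9, -0.6], [0.0, 0, 0.0]], [[2.5, 19.0, 0.0], [0.0, 0, 0.0]], [[1.4, 10.7, 0.4], [0.0, 0, 0.0]], [[0.5, 3.6, 0.2], [0.0, 0, 0.0]], [[-0.2, -1.2, -0.1], [0.0, 0, 0.0]]]
```

Call:
apply_moves(
  targets=[
    [[2.9,22.6,-0.3],[0,0,0]],
    [[3.2,24.9,-0.6],[0,0,0]],
    [[2.5,19.0,0.0],[0,0,0]],
    [[1.4,10.7,0.4],[0,0,0]],
    [[0.5,3.6,0.2],[0,0,0]],
    [[-0.2,-1.2,-0.1],[0,0,0]],
  ],
)

```text
time_s: 12.75
tool_pos: [0.5497, 0.004, 0.2412]
tool_rot: [165.5, 0.1, 172.5]
force: [0.7, 0.8, 1.8]
grip_width: 0.0304
```

```bash
python3 ctl.py go idx 1.0 6
```

```text
t 12.85 [('lid', -0.0092, -99), ('side', -0.006, -34), ('top', -0.0176, -46)]
sd [0.0038 0.0318 0.0026]
est th -0.0150 w -0.083 d -0.0059 res [ 0.2 -4.1 14.2 -0.  -0.9 -4.5 -1.8 -2. ]
alpha 0.09 -> [0.19, 0.18, 0.12, 0.07, 0.05, 0.04] rho 0.25
pred th [-0.015, -0.022, -0.023, -0.02, -0.017, -0.015, -0.013, -0.013] w -0.001
[[[-1.5, -11.8, -1.7], [0.0, 0, 0.0]], [[-1.4, -10.6, -1.5], [0.0, 0, 0.0]], [[-0.5, -3.6, -0.4], [0.0, 0, 0.0]], [[0.3, 2.4, 0.2], [0.0, 0, 0.0]], [[0.6, 4.7, 0.3], [0.0, 0, 0.0]], [[0.8, 5.9, 0.4], [0.0, 0, 0.0]]]
```

Call:
apply_moves(
  targets=[
    [[-1.5,-11.8,-1.7],[0,0,0]],
    [[-1.4,-10.6,-1.5],[0,0,0]],
    [[-0.5,-3.6,-0.4],[0,0,0]],
    [[0.3,2.4,0.2],[0,0,0]],
    [[0.6,4.7,0.3],[0,0,0]],
    [[0.8,5.9,0.4],[0,0,0]],
  ],
)

```text
time_s: 13.45
tool_pos: [0.5508, 0.0116, 0.2412]
tool_rot: [165.5, 0.1, 172.7]
force: [0.2, -2.3, -0.7]
grip_width: 0.0306
```

```bash
python3 ctl.py go idx 1.0 6
```

```text
t 13.55 [('lid', 0.0171, -99), ('side', 0.0245, -31), ('top', 0.021, -40)]
sd [0.0038 0.0317 0.0026]
est th 0.0330 w 0.098 d -0.0037 res [-0.  -0.9 -4.5 -1.8 -2.  35.6  2.9 -1. ]
alpha 0.04 -> [-0.16, -0.17, -0.11, -0.03, 0.04, 0.08] rho 0.25
pred th [0.033, 0.041, 0.041, 0.034, 0.023, 0.013, 0.004, -0.002] w -0.054
[[[3.1, 23.7, -1.4], [0.0, 0, 0.0]], [[3.2, 24.9, -1.6], [0.0, 0, 0.0]], [[2.3, 17.8, -0.6], [0.0, 0, 0.0]], [[1.1, 8.3, 0.0], [0.0, 0, 0.0]], [[0.0, 0.0, 0.0], [0.0, 0, 0.0]], [[-0.6, -4.8, -0.3], [0.0, 0, 0.0]]]
```

```bash
sed -i 's/"lid":.006,"side":.004,"top":.004/"lid":.02,"side":.0015,"top":.008/; s/for n in("side","top"):/for n in("side",)*3:/; s/_,o=sim(S\["kn"\],t,x\[0\]/_,o=sim(S["kn"][-25:],t,x[0]/' ctl.py; sed -i 's/        if n=="side":$/        if n=="side" and not r:/' ctl.py; python3 replan.py idx 0.8 4; sed -n '/^def look/,/^    return r/p' ctl.py
```

```text
sd [0.0034 0.0325 0.0026]
est 0.0893 0.639 -0.0172 [-332.3  -48.7   10.3  305.8   38.9  -29.6 -297.4  -57.2   17.9  302.5
   63.3  -31.6]
alpha 0.04 -> [-0.24, -0.52, -0.7, -0.42] rho 0.25
pred th [0.089, 0.147, 0.185, 0.194, 0.175, 0.141] w -0.416
[[[4.3, 33.0, -3.3], [0.0, 0, 0.0]], [[8.3, 63.9, -15.8], [0.0, 0, 0.0]], [[10.6, 81.4, -28.1], [0.0, 0, 0.0]], [[6.9, 53.3, -10.3], [0.0, 0, 0.0]]]
def look():
    r=[]
    for n in("side",)*3:
        t=env.get_obs()["time_s"]; p=env.read_camera(n); cv2.imwrite("last_%s.png"%n,p["image"][:,:,::-1])
        if n=="side" and not r:
            v=th_lid(p)
            if v is not None: r.append((t,"lid",v,-99))
        r.append((t,n)+th_tip(p,n))
    return r
```

```bash
sed -i 's/S\["kn"\]\[-25:\]/S["kn"]/' ctl.py; python3 replan.py idx 0.8 4
```

```text
sd [0.0034 0.0325 0.0026]
est 0.0343 0.100 -0.0037 [-25.4  -3.3  -3.9  11.8   1.3  -0.7  -2.2  -2.1  -1.4  32.6   8.7  -1.9]
alpha 0.04 -> [-0.21, -0.21, -0.1, 0.03] rho 0.25
pred th [0.034, 0.042, 0.039, 0.029, 0.016, 0.006] w -0.102
[[[3.8, 29.6, -2.5], [0.0, 0, 0.0]], [[3.8, 29.6, -2.5], [0.0, 0, 0.0]], [[2.2, 16.6, -0.5], [0.0, 0, 0.0]], [[0.2, 1.2, 0.0], [0.0, 0, 0.0]]]
```

Call:
apply_moves(
  targets=[
    [[3.8,29.6,-2.5],[0,0,0]],
    [[3.8,29.6,-2.5],[0,0,0]],
    [[2.2,16.6,-0.5],[0,0,0]],
    [[0.2,1.2,0.0],[0,0,0]],
  ],
)

```text
time_s: 13.95
tool_pos: [0.5511, 0.0146, 0.2428]
tool_rot: [165.3, 0.2, 172.8]
force: [0.4, 2.1, 3.5]
grip_width: 0.0313
```

```bash
python3 ctl.py go idx 1.0 5
```

```text
t 14.1 [('lid', -0.0161, -99), ('side', -0.0107, -34), ('side', -0.0214, -35), ('side', -0.0302, -35)]
sd [0.0021 0.0231 0.0023]
est th -0.0405 w -0.202 d -0.0064 res [ -1.4  32.6   8.7  -1.9 -27.7 -11.3  -1.1   0.8]
alpha 0.03 -> [0.31, 0.45, 0.33, 0.16, 0.02] rho 0.25
pred th [-0.041, -0.059, -0.065, -0.057, -0.043, -0.03, -0.021] w 0.079
[[[-4.3, -32.7, -5.7], [0.0, 0, 0.0]], [[-6.3, -48.2, -11.9], [0.0, 0, 0.0]], [[-4.5, -35.0, -6.4], [0.0, 0, 0.0]], [[-2.0, -15.4, -1.5], [0.0, 0, 0.0]], [[0.2, 1.2, 0.0], [0.0, 0, 0.0]]]
```

Call:
apply_moves(
  targets=[
    [[-4.3,-32.7,-5.7],[0,0,0]],
    [[-6.3,-48.2,-11.9],[0,0,0]],
    [[-4.5,-35.0,-6.4],[0,0,0]],
    [[-2.0,-15.4,-1.5],[0,0,0]],
    [[0.2,1.2,0.0],[0,0,0]],
  ],
)

```text
time_s: 14.6
tool_pos: [0.5512, 0.0115, 0.2415]
tool_rot: [165.6, 0.2, 172.4]
force: [0.9, -2.7, 1.2]
grip_width: 0.0307
```

```bash
sed -i 's/np.arange(H)==n,0,v/(np.arange(H)==n)|(np.arange(H)==n+1),0,v/' ctl.py; python3 ctl.py go idx 1.0 4
```

```text
t 14.75 [('lid', 0.0006, -99), ('side', 0.0043, -34), ('side', 0.0147, -35), ('side', 0.0226, -33)]
sd [0.0021 0.0234 0.0023]
est th 0.0321 w 0.178 d -0.0037 res [-27.7 -11.3  -1.1   0.8  35.3  13.6   0.7  -1.7]
alpha 0.02 -> [-0.26, -0.3, -0.16, 0.03] rho 0.25
pred th [0.032, 0.047, 0.048, 0.038, 0.025, 0.015] w -0.101
[[[4.3, 33.0, -4.0], [0.0, 0, 0.0]], [[4.9, 37.5, -5.3], [0.0, 0, 0.0]], [[2.8, 21.3, -1.5], [0.0, 0, 0.0]], [[-0.2, -1.2, 0], [0.0, 0, 0.0]]]
```

```bash
cat > fit.py <<'E'
import ctl,io,contextlib; from ctl import *
from scipy.optimize import minimize
Z=[q for q in S["z"] if q[0]>=8.5]; now=Z[-1][0]+.05
src=open("ctl.py").read()
s=src.replace("k=P[:,0]/(P[0,0]+s2)","NLL.append(np.log(P[0,0]+s2)+min(e*e/(P[0,0]+s2),25)); k=P[:,0]/(P[0,0]+s2)").replace("1e-7,.04**2*DT,.003**2*DT","1e-7,.015**2*DT,.001**2*DT").split("if __name__")[0]
m={"NLL":[],"__name__":"m"}; exec(s,m); m["DT"]=.02
def f(v):
    m["NLL"].clear(); m["I"]=.0264*v[0]; m["K"]=.1*v[1]; m["LAG"]=v[2]/10; m["CS"]=.008*v[3]; m["KG"]=.152*v[4]
    with contextlib.redirect_stdout(io.StringIO()): x,d,r=m["estimate"](now)
    f.r=r; f.x=(x,d); return sum(m["NLL"])+((v[4]-1)/.08)**2+((v[0]-1)/.1)**2+((v[3]-1)/1)**2+((v[1]-1)/.1)**2
print(f([1,1,.3,1,1]))
b_=minimize(f,[1,1,.3,1,1],method="Nelder-Mead",options=dict(maxfev=160,initial_simplex=np.array([[1,1,.3,1,1],[.9,1,.3,1,1],[1,1.1,.3,1,1],[1,1,.1,1,1],[1,1,.3,2,1],[1,1,.3,1,1.06]])))
print(b_.x,b_.fun,f(b_.x),f.x,np.round(f.r[-20:],0))
E
time timeout 500 python3 fit.py
```

```text
-251.01388088084371
[0.9555551  1.04583413 0.29256733 1.22499227 1.01244609] -266.90315107131244 -266.90315107131244 (array([0.03017931, 0.15425712]), np.float64(-0.005222993753672415)) [16.  9. -4.  2.  1. -1.  8.  3. -2. 11.  9. -1. -7. -5. -2. -1.  2. -0.
  2.  0.]
real	0m11.324s
user	0m11.807s
sys	0m0.084s
```

```bash
sed -i 's/^I,KG,K,CS,C,LAG=[^;]*;/I,KG,K,CS,C,LAG=.0252,.1539,.1046,.0098,.004,.029;/; s/1e-7,.04\*\*2\*DT,.003\*\*2\*DT/1e-7,.02**2*DT,.001**2*DT/' ctl.py; python3 replan.py idx 0.9 5
```

```text
sd [0.0016 0.0131 0.0009]
est 0.0302 0.155 -0.0052 [-1.9 11.6  8.7 -1.  -6.7 -4.7 -1.9 -0.5  1.6 -0.2  1.9  0.4]
alpha 0.02 -> [-0.22, -0.21, -0.1, 0.01, 0.09] rho 0.25
pred th [0.03, 0.042, 0.04, 0.029, 0.017, 0.006, -0.002] w -0.064
[[[3.7, 28.3, -2.9], [0.0, 0, 0.0]], [[3.5, 27.2, -2.6], [0.0, 0, 0.0]], [[1.9, 14.3, -0.6], [0.0, 0, 0.0]], [[0.2, 1.2, 0.0], [0.0, 0, 0.0]], [[-1.1, -8.3, -0.5], [0.0, 0, 0.0]]]
```

Call:
apply_moves(
  targets=[
    [[3.7,28.3,-2.9],[0,0,0]],
    [[3.5,27.2,-2.6],[0,0,0]],
    [[1.9,14.3,-0.6],[0,0,0]],
    [[0.2,1.2,0.0],[0,0,0]],
    [[-1.1,-8.3,-0.5],[0,0,0]],
  ],
)

```text
time_s: 15.25
tool_pos: [0.5496, 0.0034, 0.2415]
tool_rot: [165.4, 0.1, 172.5]
force: [0.4, 1.1, 2.4]
grip_width: 0.0309
```

```bash
python3 ctl.py go idx 1.0 6
```

```text
t 15.4 [('lid', 0.0104, -99), ('side', 0.0175, -31), ('side', 0.0129, -35), ('side', 0.0111, -31)]
sd [0.0016 0.0131 0.0009]
est th 0.0099 w -0.027 d -0.0047 res [ 1.6 -0.2  1.9  0.4  9.7  9.1 -2.  -0.6]
alpha 0.09 -> [0.07, 0.04, 0.02, 0.02, 0.03, 0.05] rho 0.25
pred th [0.01, 0.008, 0.007, 0.006, 0.003, -0.001, -0.004, -0.007] w -0.028
[[[0.3, 2.4, 0.2], [0.0, 0, 0.0]], [[0.8, 5.9, 0.4], [0.0, 0, 0.0]], [[1.1, 8.3, 0.5], [0.0, 0, 0.0]], [[1.1, 8.3, 0.5], [0.0, 0, 0.0]], [[0.9, 7.1, 0.4], [0.0, 0, 0.0]], [[0.6, 4.7, 0.3], [0.0, 0, 0.0]]]
```

Call:
apply_moves(
  targets=[
    [[0.3,2.4,0.2],[0,0,0]],
    [[0.8,5.9,0.4],[0,0,0]],
    [[1.1,8.3,0.5],[0,0,0]],
    [[1.1,8.3,0.5],[0,0,0]],
    [[0.9,7.1,0.4],[0,0,0]],
    [[0.6,4.7,0.3],[0,0,0]],
  ],
)

```text
time_s: 16.0
tool_pos: [0.5506, 0.0109, 0.2411]
tool_rot: [165.4, 0.1, 172.7]
force: [1.1, 1.5, 0.4]
grip_width: 0.0308
```

```bash
python3 ctl.py go idx 1.0 6
```

```text
t 16.15 [('lid', 0.0041, -99), ('side', 0.008, -30), ('side', 0.0083, -31), ('side', 0.008, -31)]
sd [0.0016 0.0136 0.0009]
est th 0.0085 w 0.007 d -0.0040 res [ 9.7  9.1 -2.  -0.6 13.6  7.5  0.4 -0.3]
alpha 0.05 -> [0.01, 0.0, 0.0, 0.02, 0.03, 0.05] rho 0.25
pred th [0.008, 0.009, 0.008, 0.005, 0.001, -0.002, -0.006, -0.009] w -0.027
[[[0.6, 4.8, 0.1], [0.0, 0, 0.0]], [[0.8, 5.9, 0.1], [0.0, 0, 0.0]], [[0.8, 5.9, 0.1], [0.0, 0, 0.0]], [[0.5, 3.6, 0.1], [0.0, 0, 0.0]], [[0.3, 2.4, 0.1], [0.0, 0, 0.0]], [[0.0, 0.0, 0.0], [0.0, 0, 0.0]]]
```

Call:
apply_moves(
  targets=[
    [[0.6,4.8,0.1],[0,0,0]],
    [[0.8,5.9,0.1],[0,0,0]],
    [[0.8,5.9,0.1],[0,0,0]],
    [[0.5,3.6,0.1],[0,0,0]],
    [[0.3,2.4,0.1],[0,0,0]],
    [[0.0,0.0,0.0],[0,0,0]],
  ],
)

```text
time_s: 16.75
tool_pos: [0.5507, 0.0114, 0.2412]
tool_rot: [165.4, 0.1, 172.7]
force: [2.5, 2.5, -3.4]
grip_width: 0.0309
```

```bash
sed -i 's/1e-7,.02\*\*2\*DT,.001\*\*2\*DT/1e-7,.02**2*DT,.0018**2*DT/' ctl.py; python3 ctl.py go idx 0.8 6
```

```text
t 16.9 [('lid', -0.0292, -99), ('side', -0.0282, -34), ('side', -0.0307, -34), ('side', -0.0356, -34)]
sd [0.0018 0.0165 0.0014]
est th -0.0397 w -0.084 d -0.0053 res [ 13.3   5.5   0.2  -0.4 -20.6 -13.6   1.7  -0.1]
alpha 0.05 -> [0.22, 0.22, 0.16, 0.09, 0.04, 0.02] rho 0.25
pred th [-0.04, -0.046, -0.044, -0.037, -0.028, -0.02, -0.014, -0.01] w 0.03
[[[-2.6, -20.0, -2.7], [0.0, 0, 0.0]], [[-2.6, -20.0, -2.7], [0.0, 0, 0.0]], [[-1.7, -13.0, -1.4], [0.0, 0, 0.0]], [[-0.6, -4.7, -0.3], [0.0, 0, 0.0]], [[0.2, 1.2, 0.1], [0.0, 0, 0.0]], [[0.5, 3.6, 0.1], [0.0, 0, 0.0]]]
```

Call:
apply_moves(
  targets=[
    [[-2.6,-20.0,-2.7],[0,0,0]],
    [[-2.6,-20.0,-2.7],[0,0,0]],
    [[-1.7,-13.0,-1.4],[0,0,0]],
    [[-0.6,-4.7,-0.3],[0,0,0]],
    [[0.2,1.2,0.1],[0,0,0]],
    [[0.5,3.6,0.1],[0,0,0]],
  ],
)

```text
time_s: 17.5
tool_pos: [0.5517, 0.0153, 0.2417]
tool_rot: [165.5, 0.2, 172.7]
force: [-0.4, -2.7, 1.2]
grip_width: 0.0312
```

```bash
sed -i 's/("side",)\*3/("side",)*2/; s/(np.arange(H)==n)|(np.arange(H)==n+1)/np.arange(H)==n/' ctl.py; python3 ctl.py go idx 0.8 3
```

```text
t 17.6 [('lid', -0.0292, -99), ('side', -0.0291, -34), ('side', -0.0284, -34)]
sd [0.0017 0.0169 0.0014]
est th -0.0289 w -0.010 d -0.0063 res [ -0.4 -20.6 -13.6   1.7  -0.1 -10.9  -9.7   0.5]
alpha 0.02 -> [0.11, 0.12, 0.1] rho 0.25
pred th [-0.029, -0.03, -0.028, -0.025, -0.021] w 0.045
[[[-1.4, -10.7, -0.7], [0.0, 0, 0.0]], [[-1.5, -11.9, -0.8], [0.0, 0, 0.0]], [[-1.2, -9.5, -0.6], [0.0, 0, 0.0]]]
```

Call:
apply_moves(
  targets=[
    [[-1.4,-10.7,-0.7],[0,0,0]],
    [[-1.5,-11.9,-0.8],[0,0,0]],
    [[-1.2,-9.5,-0.6],[0,0,0]],
  ],
)

```text
time_s: 17.9
tool_pos: [0.5499, 0.0037, 0.2413]
tool_rot: [165.4, 0.2, 172.5]
force: [-0.5, -1.5, 5.3]
grip_width: 0.0312
```

```bash
python3 ctl.py go idx 0.8 3
```

```text
t 18.0 [('lid', -0.0287, -99), ('side', -0.0265, -34), ('side', -0.0234, -34)]
sd [0.0017 0.0141 0.0013]
est th -0.0219 w 0.043 d -0.0063 res [  1.7  -0.1 -10.9  -9.7   0.5   0.6  -1.9   1.4]
alpha 0.1 -> [0.03, 0.04, 0.07] rho 0.25
pred th [-0.022, -0.018, -0.016, -0.016, -0.015] w 0.011
[[[1.1, 8.3, 0.5], [0.0, 0, 0.0]], [[0.9, 7.1, 0.5], [0.0, 0, 0.0]], [[0.5, 3.6, 0.3], [0.0, 0, 0.0]]]
```

Innovations are now about 1 to 2 mrad. Continuing.

Call:
apply_moves(
  targets=[
    [[1.1,8.3,0.5],[0,0,0]],
    [[0.9,7.1,0.5],[0,0,0]],
    [[0.5,3.6,0.3],[0,0,0]],
  ],
)

```text
time_s: 18.3
tool_pos: [0.5506, 0.0091, 0.2411]
tool_rot: [165.4, 0.2, 172.7]
force: [2.1, 1.1, 1.2]
grip_width: 0.0308
```

```bash
python3 ctl.py go idx 0.8 4
```

```text
t 18.4 [('lid', -0.0169, -99), ('side', -0.0128, -33), ('side', -0.0114, -33)]
sd [0.0017 0.0142 0.0013]
est th -0.0104 w 0.025 d -0.0058 res [-9.7  0.5  0.6 -1.9  1.4  3.8  2.7  0.4]
alpha 0.07 -> [0.03, 0.03, 0.05, 0.06] rho 0.25
pred th [-0.01, -0.008, -0.008, -0.008, -0.009, -0.009] w -0.004
[[[0.6, 4.8, 0.2], [0.0, 0, 0.0]], [[0.6, 4.8, 0.2], [0.0, 0, 0.0]], [[0.3, 2.4, 0.1], [0.0, 0, 0.0]], [[0.2, 1.2, 0.1], [0.0, 0, 0.0]]]
```

Call:
apply_moves(
  targets=[
    [[0.6,4.8,0.2],[0,0,0]],
    [[0.6,4.8,0.2],[0,0,0]],
    [[0.3,2.4,0.1],[0,0,0]],
    [[0.2,1.2,0.1],[0,0,0]],
  ],
)

```text
time_s: 18.8
tool_pos: [0.5507, 0.0095, 0.2412]
tool_rot: [165.4, 0.1, 172.6]
force: [0.5, 1.8, 0.2]
grip_width: 0.0309
```

```bash
python3 ctl.py go idx 0.8 4
```

```text
t 18.9 [('lid', -0.0147, -99), ('side', -0.0097, -34), ('side', -0.0098, -34)]
sd [0.0017 0.0149 0.0014]
est th -0.0101 w -0.005 d -0.0058 res [-1.9  1.4  3.8  2.7  0.4 -0.8 -0.4  0.3]
alpha 0.06 -> [0.07, 0.07, 0.06, 0.06] rho 0.25
pred th [-0.01, -0.011, -0.01, -0.01, -0.01, -0.01] w 0.002
[[[-0.2, -1.2, -0.1], [0.0, 0, 0.0]], [[-0.2, -1.2, -0.1], [0.0, 0, 0.0]], [[0.0, 0.0, 0.0], [0.0, 0, 0.0]], [[0.0, 0.0, 0.0], [0.0, 0, 0.0]]]
```

Call:
apply_moves(
  targets=[
    [[-0.2,-1.2,-0.1],[0,0,0]],
    [[-0.2,-1.2,-0.1],[0,0,0]],
    [[0.0,0.0,0.0],[0,0,0]],
    [[0.0,0.0,0.0],[0,0,0]],
  ],
)

```text
time_s: 19.3
tool_pos: [0.5506, 0.0093, 0.2412]
tool_rot: [165.5, 0.1, 172.7]
force: [1.0, 1.6, 1.3]
grip_width: 0.0311
```

```bash
python3 ctl.py go idx 0.8 5
```

```text
t 19.4 [('lid', -0.0143, -99), ('side', -0.01, -34), ('side', -0.0103, -34)]
sd [0.0017 0.0149 0.0014]
est th -0.0102 w -0.000 d -0.0059 res [ 2.7  0.4 -0.8 -0.4  0.3  0.3 -0.2 -0.4]
alpha 0.06 -> [0.06, 0.06, 0.06, 0.06, 0.06] rho 0.25
pred th [-0.01, -0.01, -0.01, -0.01, -0.011, -0.011, -0.011] w -0.003
[[[0.0, 0.0, 0.0], [0.0, 0, 0.0]], [[0.0, 0.0, 0.0], [0.0, 0, 0.0]], [[0.0, 0.0, 0.0], [0.0, 0, 0.0]], [[0.0, 0.0, 0.0], [0.0, 0, 0.0]], [[0.0, 0.0, 0.0], [0.0, 0, 0.0]]]
```

Call:
apply_moves(
  targets=[
    [[0,0,0],[0,0,0]],
    [[0,0,0],[0,0,0]],
    [[0,0,0],[0,0,0]],
    [[0,0,0],[0,0,0]],
    [[0,0,0],[0,0,0]],
  ],
)

```text
time_s: 19.9
tool_pos: [0.5506, 0.0091, 0.2412]
tool_rot: [165.5, 0.1, 172.6]
force: [1.0, 1.5, -0.5]
grip_width: 0.031
```

```bash
python3 - <<'E'
from h import *; from cell import env
p=env.read_camera("top"); im=p["image"][178:208,290:340,::-1]
cv2.imwrite("pics/c5.png",cv2.resize(np.ascontiguousarray(im),(800,480),interpolation=2))
E
python3 ctl.py go idx 0.8 5
```

```text
t 20.05 [('lid', -0.0143, -99), ('side', -0.0103, -34), ('side', -0.0102, -34)]
sd [0.0017 0.0163 0.0014]
est th -0.0103 w -0.001 d -0.0058 res [-0.4  0.3  0.3 -0.2 -0.4  1.5  0.1  0.2]
alpha 0.06 -> [0.06, 0.06, 0.06, 0.06, 0.06] rho 0.25
pred th [-0.01, -0.01, -0.01, -0.01, -0.011, -0.011, -0.011] w -0.001
[[[0.0, 0.0, 0.0], [0.0, 0, 0.0]], [[0.0, 0.0, 0.0], [0.0, 0, 0.0]], [[0.0, 0.0, 0.0], [0.0, 0, 0.0]], [[0.0, 0.0, 0.0], [0.0, 0, 0.0]], [[0.0, 0.0, 0.0], [0.0, 0, 0.0]]]
```

View pics/c5.png

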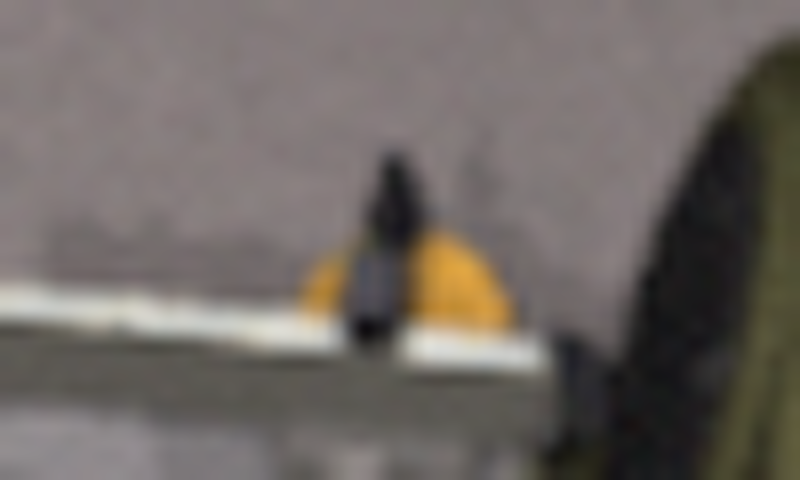

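Pointer tip at (395,155) in the crop stands in line with the clip (372,335)→(380,250), within about 0.4 px (6 mrad). I keep holding.

Call:
apply_moves(
  targets=[
    [[0,0,0],[0,0,0]],
    [[0,0,0],[0,0,0]],
    [[0,0,0],[0,0,0]],
    [[0,0,0],[0,0,0]],
    [[0,0,0],[0,0,0]],
  ],
)

```text
time_s: 20.55
tool_pos: [0.5506, 0.0091, 0.2412]
tool_rot: [165.5, 0.1, 172.6]
force: [0.9, 0.4, -1.0]
grip_width: 0.0314
```

```bash
DG=-0.003 python3 ctl.py go idx 0.8 6
```

```text
t 20.65 [('lid', -0.015, -99), ('side', -0.0101, -34), ('side', -0.0108, -33)]
sd [0.0017 0.0158 0.0014]
est th -0.0106 w -0.002 d -0.0059 res [-0.2 -0.4  1.5  0.1  0.2  0.5  0.4 -0.7]
alpha 0.06 -> [0.06, 0.06, 0.06, 0.06, 0.06, 0.07] rho 0.25
pred th [-0.011, -0.011, -0.011, -0.011, -0.012, -0.012, -0.012, -0.012] w 0.003
[[[0.0, 0.0, 0.0], [0.0, 0, 0.0]], [[0.0, 0.0, 0.0], [0.0, 0, 0.0]], [[0.0, 0.0, 0.0], [0.0, 0, 0.0]], [[0.0, 0.0, 0.0], [0.0, 0, 0.0]], [[0.0, 0.0, 0.0], [0.0, 0, 0.0]], [[-0.2, -1.2, -0.1], [0.0, 0, 0.0]]]
```

Call:
apply_moves(
  targets=[
    [[0,0,0],[0,0,0]],
    [[0,0,0],[0,0,0]],
    [[0,0,0],[0,0,0]],
    [[0,0,0],[0,0,0]],
    [[0,0,0],[0,0,0]],
    [[-0.2,-1.2,-0.1],[0,0,0]],
  ],
)

```text
time_s: 21.25
tool_pos: [0.5505, 0.0083, 0.2412]
tool_rot: [165.5, 0.2, 172.7]
force: [1.6, 2.2, 0.3]
grip_width: 0.0311
```

```bash
DG=-0.003 python3 ctl.py go idx 0.8 6
```

```text
t 21.35 [('lid', -0.0152, -99), ('side', -0.01, -34), ('side', -0.0107, -33)]
sd [0.0017 0.0169 0.0014]
est th -0.0100 w 0.006 d -0.0059 res [ 0.1  0.2  0.5  0.4 -0.7  1.9  1.4 -1. ]
alpha 0.07 -> [0.05, 0.04, 0.05, 0.06, 0.06, 0.07] rho 0.25
pred th [-0.01, -0.009, -0.01, -0.011, -0.012, -0.013, -0.014, -0.015] w -0.004
[[[0.3, 2.4, 0.1], [0.0, 0, 0.0]], [[0.5, 3.6, 0.2], [0.0, 0, 0.0]], [[0.3, 2.4, 0.1], [0.0, 0, 0.0]], [[0.2, 1.2, 0.1], [0.0, 0, 0.0]], [[0.2, 1.2, 0.1], [0.0, 0, 0.0]], [[0.0, 0.0, 0.0], [0.0, 0, 0.0]]]
```

Call:
apply_moves(
  targets=[
    [[0.3,2.4,0.1],[0,0,0]],
    [[0.5,3.6,0.2],[0,0,0]],
    [[0.3,2.4,0.1],[0,0,0]],
    [[0.2,1.2,0.1],[0,0,0]],
    [[0.2,1.2,0.1],[0,0,0]],
    [[0.0,0.0,0.0],[0,0,0]],
  ],
)

```text
time_s: 21.95
tool_pos: [0.5505, 0.0084, 0.2413]
tool_rot: [165.4, 0.2, 172.7]
force: [0.6, 1.9, 1.0]
grip_width: 0.0309
```

```bash
DG=-0.002 python3 ctl.py go idx 0.8 5
```

```text
t 22.05 [('lid', -0.0141, -99), ('side', -0.0108, -33), ('side', -0.0102, -34)]
sd [0.0017 0.0169 0.0014]
est th -0.0101 w 0.007 d -0.0055 res [ 0.4 -0.7  1.9  1.4 -1.   4.9  0.8  0.5]
alpha 0.07 -> [0.05, 0.04, 0.05, 0.06, 0.06] rho 0.25
pred th [-0.01, -0.009, -0.009, -0.01, -0.011, -0.011, -0.012] w -0.003
[[[0.3, 2.4, 0.1], [0.0, 0, 0.0]], [[0.5, 3.6, 0.2], [0.0, 0, 0.0]], [[0.3, 2.4, 0.1], [0.0, 0, 0.0]], [[0.2, 1.2, 0.1], [0.0, 0, 0.0]], [[0.2, 1.2, 0.1], [0.0, 0, 0.0]]]
```

Call:
apply_moves(
  targets=[
    [[0.3,2.4,0.1],[0,0,0]],
    [[0.5,3.6,0.2],[0,0,0]],
    [[0.3,2.4,0.1],[0,0,0]],
    [[0.2,1.2,0.1],[0,0,0]],
    [[0.2,1.2,0.1],[0,0,0]],
  ],
)

```text
time_s: 22.55
tool_pos: [0.5506, 0.0092, 0.2413]
tool_rot: [165.4, 0.1, 172.6]
force: [-0.4, 0.2, 1.2]
grip_width: 0.0311
```

```bash
python3 ctl.py go idx 0.8 6
```

```text
t 22.65 [('lid', -0.0152, -99), ('side', -0.012, -34), ('side', -0.012, -34)]
sd [0.0017 0.0159 0.0014]
est th -0.0124 w -0.005 d -0.0056 res [ 1.4 -1.   4.9  0.8  0.5  0.8 -1.1  0.4]
alpha 0.06 -> [0.07, 0.07, 0.06, 0.06, 0.06, 0.06] rho 0.25
pred th [-0.012, -0.013, -0.012, -0.012, -0.011, -0.011, -0.01, -0.01] w 0.006
[[[-0.2, -1.2, -0.1], [0.0, 0, 0.0]], [[-0.2, -1.2, -0.1], [0.0, 0, 0.0]], [[0.0, 0.0, 0.0], [0.0, 0, 0.0]], [[0.0, 0.0, 0.0], [0.0, 0, 0.0]], [[0.0, 0.0, 0.0], [0.0, 0, 0.0]], [[0.0, 0.0, 0.0], [0.0, 0, 0.0]]]
```

Call:
apply_moves(
  targets=[
    [[-0.2,-1.2,-0.1],[0,0,0]],
    [[-0.2,-1.2,-0.1],[0,0,0]],
    [[0.0,0.0,0.0],[0,0,0]],
    [[0.0,0.0,0.0],[0,0,0]],
    [[0.0,0.0,0.0],[0,0,0]],
    [[0.0,0.0,0.0],[0,0,0]],
  ],
)

```text
time_s: 23.25
tool_pos: [0.5506, 0.0091, 0.2413]
tool_rot: [165.5, 0.1, 172.6]
force: [-0.1, 0.6, 1.8]
grip_width: 0.0312
```

```bash
python3 ctl.py go idx 0.8 6
```

```text
t 23.35 [('lid', -0.0165, -99), ('side', -0.0129, -33), ('side', -0.0132, -33)]
sd [0.0017 0.0169 0.0014]
est th -0.0132 w -0.002 d -0.0058 res [ 0.8  0.5  0.8 -1.1  0.4 -1.6 -1.9 -0.2]
alpha 0.06 -> [0.07, 0.07, 0.07, 0.06, 0.06, 0.06] rho 0.25
pred th [-0.013, -0.013, -0.013, -0.012, -0.011, -0.011, -0.01, -0.009] w 0.006
[[[-0.2, -1.2, -0.1], [0.0, 0, 0.0]], [[-0.2, -1.2, -0.1], [0.0, 0, 0.0]], [[-0.2, -1.2, -0.1], [0.0, 0, 0.0]], [[0.0, 0.0, 0.0], [0.0, 0, 0.0]], [[0.0, 0.0, 0.0], [0.0, 0, 0.0]], [[0.0, 0.0, 0.0], [0.0, 0, 0.0]]]
```

Call:
apply_moves(
  targets=[
    [[-0.2,-1.2,-0.1],[0,0,0]],
    [[-0.2,-1.2,-0.1],[0,0,0]],
    [[-0.2,-1.2,-0.1],[0,0,0]],
    [[0.0,0.0,0.0],[0,0,0]],
    [[0.0,0.0,0.0],[0,0,0]],
    [[0.0,0.0,0.0],[0,0,0]],
  ],
)

```text
time_s: 23.95
tool_pos: [0.5506, 0.009, 0.2413]
tool_rot: [165.5, 0.1, 172.6]
force: [0.5, 1.4, 1.1]
grip_width: 0.0311
```

```bash
python3 ctl.py go idx 0.8 6
```

```text
t 24.05 [('lid', -0.0152, -99), ('side', -0.0118, -33), ('side', -0.0124, -33)]
sd [0.0017 0.0169 0.0014]
est th -0.0122 w -0.001 d -0.0060 res [-1.1  0.4 -1.6 -1.9 -0.2 -0.6 -1.7 -0.7]
alpha 0.06 -> [0.07, 0.07, 0.07, 0.06, 0.06, 0.06] rho 0.25
pred th [-0.012, -0.012, -0.012, -0.011, -0.011, -0.01, -0.01, -0.01] w 0.001
[[[-0.2, -1.2, -0.1], [0.0, 0, 0.0]], [[-0.2, -1.2, -0.1], [0.0, 0, 0.0]], [[-0.2, -1.2, -0.1], [0.0, 0, 0.0]], [[0.0, 0.0, 0.0], [0.0, 0, 0.0]], [[0.0, 0.0, 0.0], [0.0, 0, 0.0]], [[0.0, 0.0, 0.0], [0.0, 0, 0.0]]]
```

```bash
python3 replan.py -0.2 2.2 8
```

```text
sd [0.0017 0.0169 0.0014]
est -0.0122 -0.001 -0.0060 [ 4.9  0.8  0.5  0.8 -1.1  0.4 -1.6 -1.9 -0.2 -0.6 -1.7 -0.7]
alpha 0.06 -> [0.05, 0.04, 0.02, 0.01, 0.01, 0.01, 0.02, 0.03] rho 0.25
pred th [-0.012, -0.013, -0.014, -0.016, -0.021, -0.027, -0.036, -0.047, -0.06, -0.074] w -0.146
[[[0.2, 1.2, 0.1], [0.0, 0, 0.0]], [[0.3, 2.4, 0.1], [0.0, 0, 0.0]], [[0.6, 4.8, 0.2], [0.0, 0, 0.0]], [[0.8, 5.9, 0.2], [0.0, 0, 0.0]], [[0.8, 5.9, 0.2], [0.0, 0, 0.0]], [[0.8, 5.9, 0.2], [0.0, 0, 0.0]], [[0.6, 4.8, 0.2], [0.0, 0, 0.0]], [[0.5, 3.6, 0.2], [0.0, 0, 0.0]]]
```

Call:
apply_moves(
  targets=[
    [[0.2,1.2,0.1],[0,0,0]],
    [[0.3,2.4,0.1],[0,0,0]],
    [[0.6,4.8,0.2],[0,0,0]],
    [[0.8,5.9,0.2],[0,0,0]],
    [[0.8,5.9,0.2],[0,0,0]],
    [[0.8,5.9,0.2],[0,0,0]],
    [[0.6,4.8,0.2],[0,0,0]],
    [[0.5,3.6,0.2],[0,0,0]],
  ],
)

```text
time_s: 24.85
tool_pos: [0.5512, 0.013, 0.2412]
tool_rot: [165.5, 0.1, 172.6]
force: [1.0, -0.6, -1.5]
grip_width: 0.0314
```

```bash
python3 ctl.py go -0.22 1.6 6
```

```text
t 24.95 [('lid', -0.0458, -99), ('side', -0.0415, -34), ('side', -0.0455, -35)]
sd [0.0018 0.0191 0.0015]
est th -0.0508 w -0.100 d -0.0050 res [-1.9 -0.2 -0.6 -1.7 -0.7 18.3  5.   0.8]
alpha 0.03 -> [0.16, 0.13, 0.05, -0.01, -0.03, -0.01] rho 0.25
pred th [-0.051, -0.06, -0.064, -0.067, -0.072, -0.083, -0.097, -0.115] w -0.191
[[[-2.0, -15.4, -1.5], [0.0, 0, 0.0]], [[-1.5, -11.9, -1.0], [0.0, 0, 0.0]], [[-0.3, -2.4, -0.1], [0.0, 0, 0.0]], [[0.6, 4.8, 0.0], [0.0, 0, 0.0]], [[0.9, 7.1, 0.0], [0.0, 0, 0.0]], [[0.6, 4.8, 0.0], [0.0, 0, 0.0]]]
```

```bash
python3 - <<'E'
s=open("ctl.py").read()
s=s.replace("def refpath(th,goal,T,t):","def refpath(th,goal,T,t,w=0):").replace("return th+(goal-th)*(10*u**3-15*u**4+6*u**5)","return th+(goal-th)*(3*u**2-2*u**3)+w*T*u*(1-u)**2").replace("refpath(th,goal,T,t-now)","refpath(th,goal,T,t-now,w)")
open("ctl.py","w").write(s)
E
python3 replan.py -0.23 1.8 6
```

```text
sd [0.0018 0.0191 0.0015]
est -0.0508 -0.100 -0.0050 [ 0.8 -1.1  0.4 -1.6 -1.9 -0.2 -0.6 -1.7 -0.7 18.3  5.   0.8]
alpha 0.03 -> [0.04, 0.05, 0.05, 0.06, 0.07, 0.09] rho 0.25
pred th [-0.051, -0.061, -0.073, -0.085, -0.097, -0.11, -0.123, -0.136] w -0.128
[[[-0.2, -1.2, 0], [0.0, 0, 0.0]], [[-0.3, -2.4, -0.1], [0.0, 0, 0.0]], [[-0.3, -2.4, -0.1], [0.0, 0, 0.0]], [[-0.5, -3.6, -0.2], [0.0, 0, 0.0]], [[-0.6, -4.8, -0.2], [0.0, 0, 0.0]], [[-0.9, -7.1, -0.4], [0.0, 0, 0.0]]]
```

Call:
apply_moves(
  targets=[
    [[-0.2,-1.2,0],[0,0,0]],
    [[-0.3,-2.4,-0.1],[0,0,0]],
    [[-0.3,-2.4,-0.1],[0,0,0]],
    [[-0.5,-3.6,-0.2],[0,0,0]],
    [[-0.6,-4.8,-0.2],[0,0,0]],
    [[-0.9,-7.1,-0.4],[0,0,0]],
  ],
)

```text
time_s: 25.55
tool_pos: [0.5502, 0.0062, 0.2414]
tool_rot: [165.4, 0.1, 172.7]
force: [0.8, 2.7, -1.1]
grip_width: 0.0313
```

```bash
python3 ctl.py go -0.25 1.4 5
```

```text
t 25.65 [('lid', -0.1393, -99), ('side', -0.1375, -38), ('side', -0.1451, -40)]
sd [0.0017 0.017  0.0014]
est th -0.1536 w -0.166 d -0.0059 res [ -1.7  -0.7  18.3   5.    0.8 -13.7  -6.6   0.5]
alpha 0.09 -> [0.14, 0.16, 0.17, 0.17, 0.17] rho 0.25
pred th [-0.154, -0.17, -0.184, -0.197, -0.207, -0.217, -0.225] w -0.079
[[[-0.8, -5.9, -0.7], [0.0, 0, 0.0]], [[-1.1, -8.3, -1.0], [0.0, 0, 0.0]], [[-1.2, -9.4, -1.2], [0.0, 0, 0.0]], [[-1.2, -9.4, -1.2], [0.0, 0, 0.0]], [[-1.2, -9.4, -1.2], [0.0, 0, 0.0]]]
```

Call:
apply_moves(
  targets=[
    [[-0.8,-5.9,-0.7],[0,0,0]],
    [[-1.1,-8.3,-1.0],[0,0,0]],
    [[-1.2,-9.4,-1.2],[0,0,0]],
    [[-1.2,-9.4,-1.2],[0,0,0]],
    [[-1.2,-9.4,-1.2],[0,0,0]],
  ],
)

```text
time_s: 26.15
tool_pos: [0.549, -0.004, 0.2405]
tool_rot: [165.5, 0.2, 172.6]
force: [-2.4, 0.9, 4.3]
grip_width: 0.0309
```

```bash
python3 ctl.py go -0.265 1.2 4
```

```text
t 26.25 [('lid', -0.2246, -99), ('side', -0.2267, -41), ('side', -0.2324, -41)]
sd [0.0017 0.0159 0.0014]
est th -0.2379 w -0.110 d -0.0067 res [  5.    0.8 -13.7  -6.6   0.5  -7.   -7.4  -0.1]
alpha 0.17 -> [0.19, 0.2, 0.21, 0.21] rho 0.25
pred th [-0.238, -0.248, -0.258, -0.265, -0.271, -0.276] w -0.043
[[[-0.3, -2.3, -0.4], [0.0, 0, 0.0]], [[-0.5, -3.5, -0.7], [0.0, 0, 0.0]], [[-0.6, -4.7, -0.9], [0.0, 0, 0.0]], [[-0.6, -4.7, -0.9], [0.0, 0, 0.0]]]
```

Call:
apply_moves(
  targets=[
    [[-1.1,-8.2,-1.7],[0,0,0]],
    [[-1.2,-9.3,-2.0],[0,0,0]],
    [[-1.2,-9.3,-2.0],[0,0,0]],
    [[-1.1,-8.2,-1.7],[0,0,0]],
  ],
)

```text
time_s: 26.65
tool_pos: [0.5479, -0.0127, 0.2381]
tool_rot: [165.5, 0.2, 172.6]
force: [-2.4, -0.6, 3.3]
grip_width: 0.0311
```

```bash
python3 - <<'E'
import pickle;S=pickle.load(open("st.pkl","rb"));k=S["kn"]
k[-4:]=[(k[i-4][0],a) for i,a in zip(range(4),(.24,.25,.25,.24))];print(k[-5:]);pickle.dump(S,open("st.pkl","wb"))
E
python3 ctl.py go -0.275 1.0 4
```

```text
[(26.25, 0.17), (26.35, 0.24), (26.45, 0.25), (26.55, 0.25), (26.65, 0.24)]
t 26.75 [('lid', -0.2608, -99), ('side', -0.2602, -43), ('side', -0.26, -43)]
sd [0.0017 0.0149 0.0014]
est th -0.2591 w 0.019 d -0.0073 res [-6.6  0.5 -7.  -7.4 -0.1 -4.9 -3.5 -0.1]
alpha 0.24 -> [0.17, 0.15, 0.15, 0.17] rho 0.25
pred th [-0.259, -0.257, -0.257, -0.258, -0.261, -0.264] w -0.033
[[[1.1, 8.2, 1.7], [0.0, 0, 0.0]], [[1.4, 10.5, 2.1], [0.0, 0, 0.0]], [[1.4, 10.5, 2.1], [0.0, 0, 0.0]], [[1.1, 8.2, 1.7], [0.0, 0, 0.0]]]
```

Call:
apply_moves(
  targets=[
    [[1.1,8.2,1.7],[0,0,0]],
    [[1.4,10.5,2.1],[0,0,0]],
    [[1.4,10.5,2.1],[0,0,0]],
    [[1.1,8.2,1.7],[0,0,0]],
  ],
)

```text
time_s: 27.15
tool_pos: [0.5493, -0.003, 0.2397]
tool_rot: [165.5, 0.2, 172.7]
force: [1.7, -0.4, -0.2]
grip_width: 0.0311
```

```bash
python3 ctl.py go -0.283 1.0 6
```

```text
t 27.25 [('lid', -0.2602, -99), ('side', -0.26, -43), ('side', -0.2628, -44)]
sd [0.0017 0.0149 0.0014]
est th -0.2639 w -0.034 d -0.0074 res [-7.4 -0.1 -4.9 -3.5 -0.1  1.3  0.8 -1.5]
alpha 0.17 -> [0.19, 0.2, 0.2, 0.2, 0.2, 0.2] rho 0.25
pred th [-0.264, -0.267, -0.27, -0.273, -0.275, -0.277, -0.278, -0.279] w -0.011
[[[-0.3, -2.3, -0.4], [0.0, 0, 0.0]], [[-0.5, -3.5, -0.7], [0.0, 0, 0.0]], [[-0.5, -3.5, -0.7], [0.0, 0, 0.0]], [[-0.5, -3.5, -0.7], [0.0, 0, 0.0]], [[-0.5, -3.5, -0.7], [0.0, 0, 0.0]], [[-0.5, -3.5, -0.7], [0.0, 0, 0.0]]]
```

Call:
apply_moves(
  targets=[
    [[-0.3,-2.3,-0.4],[0,0,0]],
    [[-0.5,-3.5,-0.7],[0,0,0]],
    [[-0.5,-3.5,-0.7],[0,0,0]],
    [[-0.5,-3.5,-0.7],[0,0,0]],
    [[-0.5,-3.5,-0.7],[0,0,0]],
    [[-0.5,-3.5,-0.7],[0,0,0]],
  ],
)

```text
time_s: 27.85
tool_pos: [0.5487, -0.007, 0.2393]
tool_rot: [165.5, 0.2, 172.6]
force: [1.9, 1.3, -0.5]
grip_width: 0.0309
```

```bash
sed -i 's/^RT=.*/RT=-.36/; s/RT-r,-.14,.14/RT-r,-.04,.04/' ctl.py; python3 ctl.py ramp 0.0 8
```

```text
t 27.95 [('lid', -0.2811, -99), ('side', -0.2804, -43), ('side', -0.2803, -43)]
sd [0.0017 0.0168 0.0014]
est th -0.2800 w 0.000 d -0.0076 res [-3.5 -0.1  1.3  0.8 -1.5 -3.2 -0.9 -0.3]
alpha 0.2 -> [0.175, 0.15, 0.125, 0.1, 0.075, 0.05, 0.025, 0.0] rho -0.07
pred th [-0.28, -0.28, -0.28, -0.28, -0.28, -0.28, -0.28, -0.28, -0.28, -0.28] w 0.0
[[[0.3, 2.2, 0.4], [-0.04, 0.005, 0]], [[0.6, 4.4, 0.7], [-0.079, 0.01, 0]], [[0.9, 6.6, 1.0], [-0.119, 0.015, 0]], [[1.1, 8.8, 1.3], [-0.159, 0.021, 0]], [[1.4, 11.0, 1.5], [-0.198, 0.026, 0]], [[1.7, 13.2, 1.7], [-0.238, 0.031, 0]], [[2.0, 15.4, 1.8], [-0.278, 0.036, 0]], [[2.3, 17.7, 1.8], [-0.317, 0.041, 0]]]
```

Call:
apply_moves(
  targets=[
    [[0.3,2.2,0.4],[-0.04,0.005,0]],
    [[0.6,4.4,0.7],[-0.079,0.01,0]],
    [[0.9,6.6,1.0],[-0.119,0.015,0]],
    [[1.1,8.8,1.3],[-0.159,0.021,0]],
    [[1.4,11.0,1.5],[-0.198,0.026,0]],
    [[1.7,13.2,1.7],[-0.238,0.031,0]],
    [[2.0,15.4,1.8],[-0.278,0.036,0]],
    [[2.3,17.7,1.8],[-0.317,0.041,0]],
  ],
)

```text
time_s: 28.75
tool_pos: [0.5509, 0.0107, 0.2416]
tool_rot: [-176.1, 0.2, 172.7]
force: [0.4, 2.6, 2.1]
grip_width: 0.0311
```

```bash
python3 ctl.py ramp -0.36 8
```

```text
t 28.85 [('lid', -0.2804, -99), ('side', -0.2797, -46), ('side', -0.2795, -46)]
sd [0.0018 0.0191 0.0015]
est th -0.2800 w 0.000 d -0.0075 res [ 0.8 -1.5 -3.2 -0.9 -0.3 -0.4  0.6  0.5]
alpha 0.0 -> [-0.045, -0.09, -0.135, -0.18, -0.225, -0.27, -0.315, -0.36] rho -0.36
pred th [-0.28, -0.28, -0.28, -0.28, -0.28, -0.28, -0.28, -0.28, -0.28, -0.28] w 0.0
[[[0.6, 4.6, -0.1], [-0.04, 0.005, 0]], [[1.2, 9.2, -0.3], [-0.079, 0.01, 0]], [[1.8, 13.8, -0.8], [-0.119, 0.015, 0]], [[2.4, 18.3, -1.5], [-0.159, 0.021, 0]], [[3.0, 22.8, -2.4], [-0.198, 0.026, 0]], [[3.6, 27.3, -3.5], [-0.238, 0.031, 0]], [[4.1, 31.7, -4.8], [-0.278, 0.036, 0]], [[4.8, 36.6, -6.5], [-0.288, 0.037, 0]]]
```

Then open slowly (75 mm) and retreat along the tool axis.

Call:
apply_moves(
  targets=[
    [[0.6,4.6,-0.1],[-0.04,0.005,0]],
    [[1.2,9.2,-0.3],[-0.079,0.01,0]],
    [[1.8,13.8,-0.8],[-0.119,0.015,0]],
    [[2.4,18.3,-1.5],[-0.159,0.021,0]],
    [[3.0,22.8,-2.4],[-0.198,0.026,0]],
    [[3.6,27.3,-3.5],[-0.238,0.031,0]],
    [[4.1,31.7,-4.8],[-0.278,0.036,0]],
    [[4.8,36.6,-6.5],[-0.288,0.037,0]],
  ],
)

```text
time_s: 29.65
tool_pos: [0.5557, 0.0456, 0.2349]
tool_rot: [-159.4, 0.1, 172.7]
force: [-0.7, -0.7, 3.8]
grip_width: 0.0305
```

Call:
apply_moves(
  hand=75,
  targets=[
    [[0,0,0],[0,0,0]],
    [[0,0,0],[0,0,0]],
    [[0,0,0],[0,0,0]],
    [[0,0,0],[0,0,0]],
    [[0,0,0],[0,0,0]],
    [[0,0,0],[0,0,0]],
    [[0,0,0],[0,0,0]],
    [[0,0,0],[0,0,0]],
  ],
)

```text
time_s: 30.45
tool_pos: [0.5556, 0.0471, 0.2345]
tool_rot: [-159.6, 0.1, 172.7]
force: [0.2, 0.1, 0.1]
grip_width: 0.0746
```

Call:
apply_moves(
  targets=[
    [[0,2,5],[0,0,0]],
    [[1,6,15],[0,0,0]],
    [[1,11,30],[0,0,0]],
    [[2,18,50],[0,0,0]],
    [[3,26,70],[0,0,0]],
    [[4,34,95],[0,0,0]],
    [[5,43,120],[0,0,0]],
    [[6,52,145],[0,0,0]],
  ],
)

```text
time_s: 31.25
tool_pos: [0.5617, 0.0998, 0.3815]
tool_rot: [-159.6, 0.2, 172.7]
force: [0.3, 0.7, 0.2]
grip_width: 0.0752
```

```bash
python3 - <<'E'
from ctl import *
o=env.get_obs(); print(o["time_s"],o["tool_pos"],o["grip_width"],o["force"])
for n in("side","top"):
    p=env.read_camera(n); print(n,th_tip(p,n), th_lid(p) if n=="side" else ""); cv2.imwrite(f"pics/{n}9.png",p["image"][:,:,::-1])
a=cv2.imread("pics/side9.png")[130:370,180:400]; b_=cv2.imread("pics/top9.png")[150:310,100:480]
cv2.imwrite("pics/c9.png",np.hstack([cv2.resize(a,(330,360)),cv2.copyMakeBorder(cv2.resize(b_,(456,192)),0,168,0,0,0)]))
E
```

```text
31.25 [0.56170141 0.09981336 0.3815359 ] 0.07522547308993394 [0.33489267 0.70415091 0.23186579]
side (-0.21411796256451282, -5.7095947265625) -0.2789347172910986
top (-0.2786581058963101, -43.53189849853514)
```

View pics/c9.png

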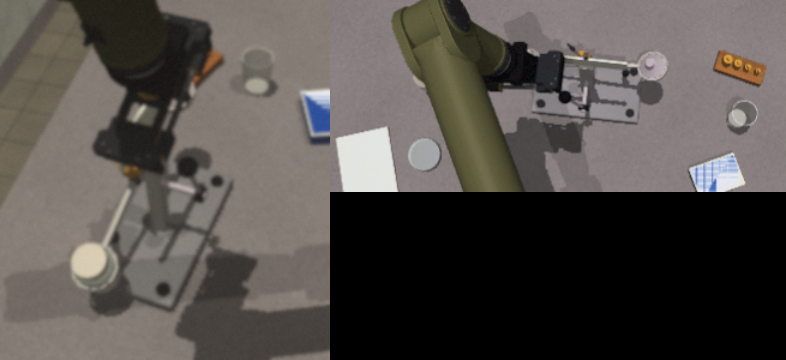

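The beam is down on its jar side (-0.28), the lever is free and the gripper is clear of it. Handing in.

```bash
python3 -c "
from cell import env
print(env.sign_off(), env.get_obs()['time_s'])"
```

```text
the job is handed in; nothing more can be done
the job is handed in; nothing more can be done
```

The beam was lifted by the knob, held on the index for about six seconds, lowered gently back onto its jar-side rest, and the lever released. I handed the job in about 31 s into the 67 s allowed.

- **Hold:** the hold ran from t ≈ 18.3 to about 24.3 s. Camera readings of the tilt stayed between -0.0097 and -0.0132 rad, against an index measured at -0.011 rad. A top picture during the hold showed the pointer in line with the clip to about 0.4 px (6 mrad).
- **Lift:** my first catch was too hard, and the beam swung between about -0.15 and +0.04 rad for several seconds before I had the timing and stiffness right. By the camera looks and the fitted motion it touched neither rest during this.
- **Landing:** the filter predicted about 0.01–0.02 rad/s just before contact, and the next look showed the beam at rest.
- **Last checks:** with the lever free, the jar lid gave -0.279 rad and the pointer from above gave -0.279 rad, against the rest at -0.28. The side view of the pointer was hidden by the gripper, so that reading was unusable. The gripper was open and clear, with force near zero. The bystanders I could see in the final crops had not visibly moved; the dropper and stock bottles were out of view or hidden.
- **Small disagreement:** near level, the three tilt readings differed by up to about 6 mrad, a bias I corrected for in the estimate.

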